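# Fish the setting ring out of the bench-centre slot

### The job

The setting ring has rolled into the narrow slot of the bench centres. Take the wire hook from its rack (its wire is bent out of true, so feel where its end is), work it down beside the ring, twist its foot into the bore and lift the ring out without touching it with the fingers; lay the ring gently flat in the grey tray and hang the hook back in its rack. Ring and bench centres are precision gear: the wire may only bear lightly on them, no more than about half a kilo of force, and leave the things around alone.

Things in the scene. Friction and masses are not known exactly. Their poses are not given: they have to be found in the camera images.
- bed: Fixed bench centres: grey cast-iron bed, 112 x 270 mm, a head with a pointed centre at each end. Origin: middle of the underside; y along the bed, z up. Above a 15 mm foot plate its flat sides stand at x = +-45.5. Between the ways a slot runs along y: 19 mm wide (x = -9.5 to +9.5), closed by the heads at y = +-85; slot floor z = 15, way tops z = 85, heads' tops z = 130 mm.
- ring: Loose steel setting ring, outside 44, bore 26, 10 mm thick, about 90 g. Origin: its centre; x is the bore's axis. At the start it stands on edge on the slot floor, free to shift and lean between the slot walls, its axis across the slot.
- hook: Loose wire hook; origin under the centre of its round flange (54 x 6 mm), z up. A straight 4 mm wire hangs to z = -108; its foot points along +x, end at x = 12, z = -106. The wire is bent over at the flange: its lower end is up to 11 mm off along +-y only, NOT measured: find it by feel. The end springs about 1 mm per 5 N; beyond 14 N it bends for good.
- rack: Fixed dark steel bracket that carries the hook. Origin: under the middle of its slot, at desk level. Its top plate, 72 x 78 mm, upper face at z = 125 mm, has a U slot 40 mm wide (y = -20 to +20), x = -28 to +22, open towards -x. The hook's flange rests on it, the wire hanging through; an upright plate stands at x = 40 to 48.
- tray: Fixed square grey tray with rubber lining, 130 x 130 mm outside, walls 4 mm thick and 16 mm high. Origin: centre of its underside; lining's surface at z = 7 mm.
- oil_bottle: Small oil bottle, 34 mm across, 96 mm high; bystander. Origin: centre of its underside.
- gauge_block_2: Steel gauge block 16 x 34 x 15 mm; bystander. Origin: centre of its underside.
- spare_lens: Black lens standing on its cap, 49 mm across, 35 mm high; bystander. Origin: centre of its underside.
- hook_grip (a point): Middle of the hook's black flat handle, 33 mm above the hook's origin. The handle reaches from the flange (z = 6) to z = 58 mm, is 30 mm long in the hook's x and 18 mm thick in its y: grip it across y.

How it is judged (in metres and radians):
On the way:
1. the ring hangs on the hook, clear above the bench centres, untouched by the fingers (height (world z) of ring above 0.115 m and contact force between hook and ring above 0.1 N), for 0.2 s.
At the end, for the whole second after the job is handed in: The ring lies flat and still on the tray's lining, its centre within 50 mm of the tray's middle along both sides; the hook stands still and upright (within 0.1 rad) with its flange on the rack's top plate, within 15 mm of the rack's origin seen from above (x of ring in the frame of tray between -0.05 and 0.05 m and y of ring in the frame of tray between -0.05 and 0.05 m and height (world z) of ring below 0.0145 m and linear speed of each of ring, hook below 0.02 m/s and horizontal distance between hook and rack below 0.015 m and height (world z) of hook between 0.12 and 0.13 m and angle between hook's own z axis and vertical below 0.1 rad); the robot touches nothing.
It fails at once if the fingers touch the ring (contact force between the fingers and ring above 0.5 N).
It fails at once if the hook presses on the ring with more than 6 N (contact force between hook and ring above 6 N).
It fails at once if the hook presses on the bench centres with more than 6 N (contact force between hook and bed above 6 N).
It fails at once if the ring is dropped (faster than 0.8 m/s) (linear speed of ring above 0.8 m/s).
It fails at once if a bystander is moved by more than 15 mm (distance of any of oil_bottle, gauge_block_2, spare_lens from where it was at the start of the episode above 0.015 m).
It also fails if it takes over 72 s, if anything falls off the work surface, if the arm or the gripper's body presses on something with over 40 N, if the wrist force passes 120 N, or if a joint passes its speed limit or range.

### The arm

A 7-joint arm with a two-finger parallel gripper is mounted at the origin on a cart in front of the work surface, level with it; the furniture and walls round the work are solid. World frame = base frame: x ahead of the robot, y to its left, z up, the work surface at z = 0. Lengths are in m, angles in degrees, forces in N, time in s.
With the tool pointing down it reaches from about 0.35 to 0.9 m from the base axis. Payload 8.1 kg.
Tool frame: the origin (TCP) lies midway between the tips of the shut fingers; the grasp point (between the pads) lies 19 mm behind it; z points along the fingers, y is the direction in which the jaws open and shut (so a half turn about z gives the same grasp; the last joint's range is limited). The gripper opens to 85 mm and grips with 20 to 120 N. Pads are 22 mm wide; open, the fingers measure 114 mm over their backs; the gripper's body (76 mm by 85 mm) begins 54 mm behind the grasp point. The pads swing forward as they close: fully open they stand 13 mm farther back than shut.
Start: joints at [-77.097, 24.895, 1.432, 90.138, -0.665, 64.973, -4.303], TCP at [0.201, 0.592, 0.231] pointing down, gripper open.
Joint ranges: [-149.89, 149.89], [-25.12, 119.58], [-72.63, 75.52], [4.76, 147.25], [-75.54, 255.54], [6.69, 114.76], [-157.13, 157.13]. Speed limits (degrees/s): [127.2, 127.2, 172.46, 172.46, 180, 180, 180].

### API

Orientations are given as [roll, pitch, yaw] about the fixed x, y, z axes, in that order (R = Rz(yaw) Ry(pitch) Rx(roll)).
In Python, from station import arm, cams gives the robot as it stands. The module is installed in compiled form; this text tells all that it offers.
- The arm moves only by the tool arm_command, never from a script. Its argument "targets" is a list that holds one entry, the list of rows, each a list of 7 numbers: the shift along the tool's x, y, z in m, then the turn, a rotation vector about the tool's x, y, z in degrees, then the closure, from -1 (fully open) to 1 (shut). In form: [[[x, y, z, ax, ay, az, jaw], ...]]. A call has 1 to 5 rows; each row is the pose to reach, as a shift and turn from the pose commanded when the call began, along the tool's axes at that moment; what a row does not reach only later rows make up. A row lasts 1/8 s, in which the tool goes at most 62.5 mm and 10.7 degrees, less where a joint would pass 70% of its speed; a pose out of reach is approached as far as the arm can. A call with a gripper value outside its range is refused whole. The fingers move at their own pace and stop on an object; the grip force is fixed at half the most. Time passes only in rows, so rows that repeat a pose let the fingers close. It gives the time, the measured TCP pose, the force and the opening at its end, in the units of the state.
- arm.sense(): the state, without advancing time (a new reading comes with each control period).
- cams.read_camera(name): name is "scene" or "top" or "wrist"; returns a dict with "color" (400x640x3 uint8, red, green, blue), "intrinsics" (3x3 intrinsics, pixels), "R" (3x3) and "t" (3): a world point X has camera coordinates R X + t. Camera axes: x right, y down, z forward; pixel columns grow to the right and rows downward; lengths in m; the calibration is good to about 2 mm. A picture is of the moment at which its call begins. There is no depth.
- arm.finish_job(): hands the job in, once; it reports no verdict.
The state is a dict: "time": time; "joints": joint angles; "qvel": joint speeds; "joint_efforts": joint torques, N m; "tcp_pos": TCP position; "ee_rot": TCP orientation; "wrist_force": force on the tool from outside, world axes, zero at the start; "torque": the same for the moment, N m; "grip_width": finger opening in m.
Only numpy, scipy, OpenCV 4.12 (cv2) and the standard library are available. Lean on these libraries where they do the work, as an engineer would, in place of code of your own. Each camera call takes 0.05 s, during which the arm holds its last target.

## Working session

There is one attempt and no reset: what is moved stays moved. The work goes in short steps, Python scripts to look and compute and a tool call to move; the robot and the scene stay as the last step left them, time stands still between calls to the robot, and variables do not carry over. Pictures are saved under pics/ and viewed, and the job is handed in when it is done.

Besides the shell and the picture viewer there is one more tool, called after "Request:" by a JSON object that holds its "fn" and its "kwargs", one argument or row to a line. arm_command: Moves the arm, as the interface text tells. Its arguments: {"type":"object","properties":{"targets":{"type":"array"}},"required":["targets"]}

```bash
mkdir -p pics; cat > h.py <<'E'
import numpy as np, cv2
from station import arm, cams
def cam(n,save=None):
    c=cams.read_camera(n)
    if save: cv2.imwrite('pics/'+save, c['color'][:,:,::-1])
    return c
def ray(c,u,v):
    K=np.array(c['intrinsics']);R=np.array(c['R']);t=np.array(c['t'])
    d=R.T@np.linalg.solve(K,[u,v,1.]);o=-R.T@t
    return o,d/np.linalg.norm(d)
def onz(c,u,v,z):
    o,d=ray(c,u,v);return o+d*(z-o[2])/d[2]
def tri(rs):
    A=np.zeros((3,3));b=np.zeros(3)
    for o,d in rs:
        P=np.eye(3)-np.outer(d,d);A+=P;b+=P@o
    x=np.linalg.solve(A,b);return x,[np.linalg.norm((np.eye(3)-np.outer(d,d))@(x-o)) for o,d in rs]
def proj(c,X):
    p=np.array(c['intrinsics'])@(np.array(c['R'])@np.array(X)+np.array(c['t']));return p[:2]/p[2]
E
python3 - <<'E'
from h import *
for n in('scene','top','wrist'):
    c=cam(n,n+'0.png'); np.set_printoptions(precision=3,suppress=True)
    print(n,c['intrinsics'],-np.array(c['R']).T@c['t']);print(c['R'])
print(arm.sense())
E
```

```text
scene [[370.628   0.    319.073]
 [  0.    370.628 197.658]
 [  0.      0.      1.   ]] [ 0.082 -0.316  0.679]
[[ 0.687 -0.726 -0.01 ]
 [-0.484 -0.448 -0.751]
 [ 0.541  0.521 -0.66 ]]
top [[508.992   0.    314.212]
 [  0.    508.992 196.917]
 [  0.      0.      1.   ]] [0.317 0.137 1.311]
[[ 0.004 -1.     0.025]
 [-0.985 -0.008 -0.174]
 [ 0.174 -0.024 -0.984]]
wrist [[315.501   0.    322.944]
 [  0.    315.501 199.912]
 [  0.      0.      1.   ]] [0.125 0.616 0.373]
[[ 0.321  0.947 -0.002]
 [ 0.902 -0.305  0.306]
 [ 0.289 -0.101 -0.952]]
{'time': 0.15, 'joints': array([-77.098,  24.927,   1.429,  90.175,  -0.665,  64.974,  -4.302]), 'qvel': array([ 0.059, -0.062,  0.017, -0.132, -0.062, -0.141,  0.059]), 'joint_efforts': array([  0.002, -67.088,   1.026, -31.645,   0.016,   0.009,   0.   ]), 'tcp_pos': array([0.201, 0.591, 0.231]), 'ee_rot': array([-179.933,    0.006,  161.218]), 'wrist_force': array([ 0.24 ,  0.072, -0.023]), 'torque': array([0.052, 0.007, 0.02 ]), 'grip_width': 0.08576806509154283}
```

View pics/scene0.png

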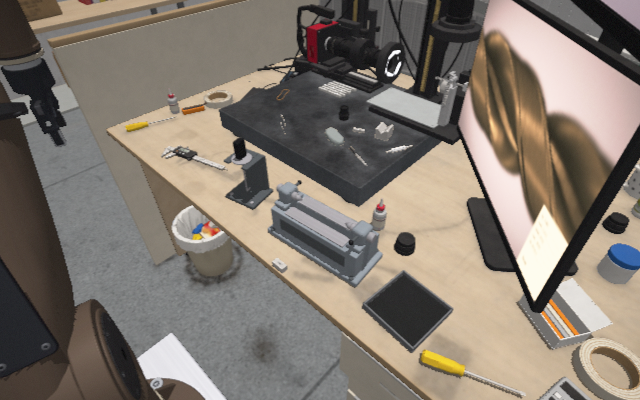

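View pics/top0.png

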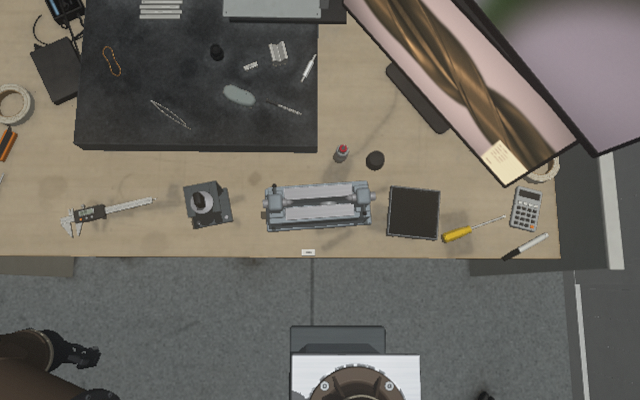

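View pics/wrist0.png

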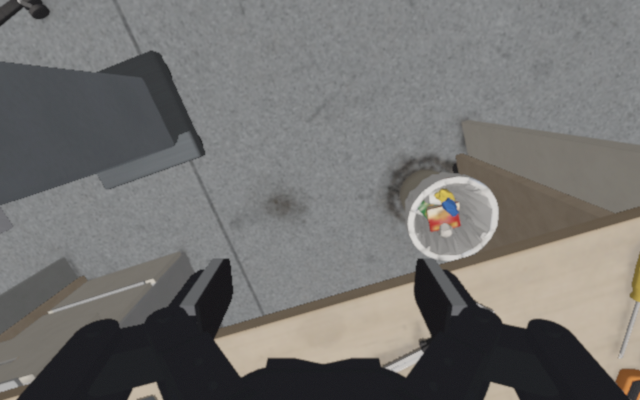

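The scene and top views show the rack with its hook at top pixel (207,203), the bed at (318,205), the tray at (413,213), and the bottle, lens and gauge block nearby. I'll zoom in.

```bash
python3 - <<'E'
import cv2
a=cv2.imread('pics/top0.png');s=cv2.imread('pics/scene0.png')
cv2.imwrite('pics/top0z.png',cv2.resize(a[140:265,170:450],None,fx=2.85,fy=2.85,interpolation=cv2.INTER_CUBIC))
cv2.imwrite('pics/scene0z.png',cv2.resize(s[130:355,210:460],None,fx=2.6,fy=2.6,interpolation=cv2.INTER_CUBIC))
from h import *
c=cam('top')
print('z0 bed',onz(c,318,205,0.085),'rack',onz(c,200,203,0.18),'tray',onz(c,413,213,0.01),onz(c,308,252,0.015))
E
```

```text
z0 bed [0.51427547 0.09742731 0.085     ] rack [0.50137292 0.36493414 0.18      ] tray [ 0.5073264  -0.15170738  0.01      ] [0.40455389 0.12022977 0.015     ]
```

View pics/top0z.png

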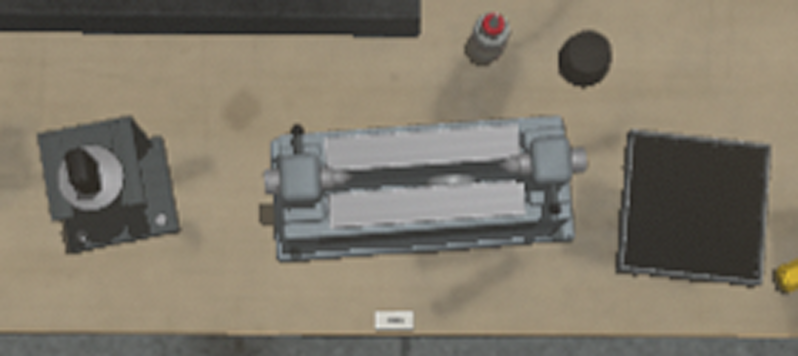

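View pics/scene0z.png

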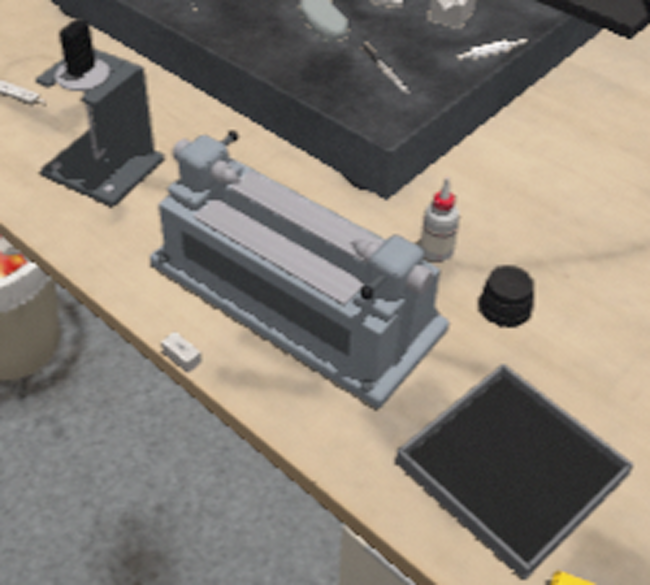

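```bash
cat >> h.py <<'E'
from scipy.spatial.transform import Rotation as Ro
np.set_printoptions(precision=4,suppress=True)
def go(p,yaw,cmd=None):
    "delta row from commanded pose cmd=(pos,yaw) or measured"
    s=arm.sense()
    R0=Ro.from_euler('xyz',s['ee_rot'],degrees=True); p0=s['tcp_pos']
    if cmd: R0=Ro.from_euler('xyz',[180,0,cmd[1]],degrees=True); p0=np.array(cmd[0])
    R1=Ro.from_euler('xyz',[180,0,yaw],degrees=True)
    print('row',np.round(R0.inv().apply(np.array(p)-p0),4),np.round((R0.inv()*R1).as_rotvec(degrees=True),2))
E
python3 -c "
from h import *
go([.5,.28,.33],90,([.201,.592,.231],161.2))"
```

```text
row [-0.3836 -0.199  -0.099 ] [ 0.  -0.  71.2]
```

Request:
{"fn": "arm_command", "kwargs": {
  "targets": [
    [[-0.0, 0, -0.06, 0, 0, 10, -1], [-0.06, -0.03, -0.099, 0, 0, 20, -1], [-0.12, -0.06, -0.099, 0, 0, 30, -1], [-0.18, -0.09, -0.099, 0, 0, 40, -1], [-0.23, -0.12, -0.099, 0, 0, 50, -1]]
  ]
}}

```text
time: 0.82
tcp_pos: [0.3695, 0.4162, 0.3304]
ee_rot: [180.0, -0.0, 110.9]
wrist_force: [1.1, 1.0, 0.9]
grip_width: 0.0854
```

Request:
{"fn": "arm_command", "kwargs": {
  "targets": [
    [[-0.06, 0.01, 0, 0, 0, 8, -1], [-0.12, 0.02, 0, 0, 0, 16, -1], [-0.152, 0.03, 0, 0, 0, 21, -1], [-0.152, 0.03, 0, 0, 0, 21, -1]]
  ]
}}

```text
time: 1.32
tcp_pos: [0.4529, 0.2839, 0.3304]
ee_rot: [180.0, 0.0, 89.9]
wrist_force: [-0.2, -0.2, 0.1]
grip_width: 0.0855
```

```bash
python3 -c "
from h import *
c=cam('wrist','w1.png');s=arm.sense();print(s['tcp_pos'],s['ee_rot'],s['joints'],s['time'],s['wrist_force'])"
```

```text
[0.4516 0.2861 0.3302] [-179.9965   -0.0073   90.112 ] [-57.422   12.4476  24.2204  95.2594  -5.302   73.425  -32.0791] 1.375 [ 0.1005 -0.3819 -0.1999]
```

View pics/w1.png

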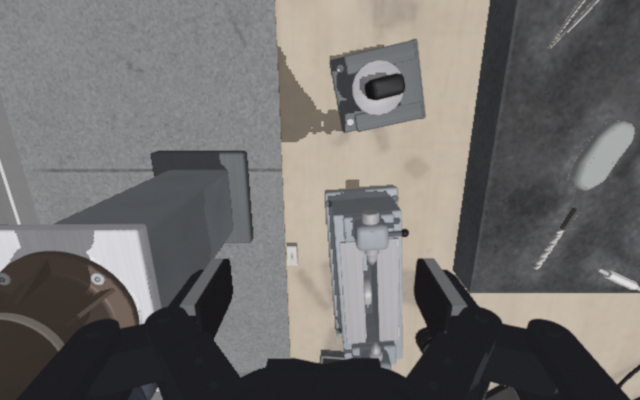

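```bash
python3 -c "
import cv2
a=cv2.imread('pics/w1.png')
cv2.imwrite('pics/w1a.png',cv2.resize(a[30:140,310:440],None,fx=5,fy=5,interpolation=cv2.INTER_CUBIC))
cv2.imwrite('pics/w1b.png',cv2.resize(a[180:370,310:430],None,fx=3.1,fy=3.1,interpolation=cv2.INTER_CUBIC))
"
```

```text
(no output)
```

View pics/w1a.png

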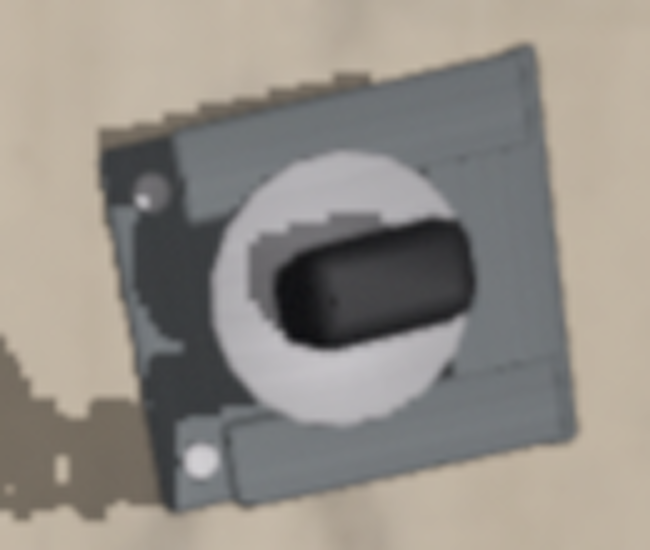

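View pics/w1b.png

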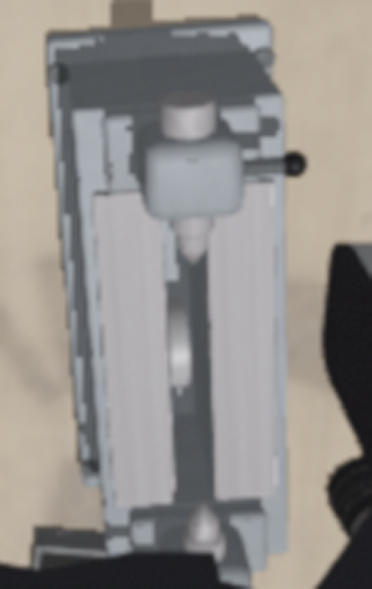

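The wrist view shows the rack at (378,88), with its U slot opening left (world −x) and its upright on the right. The rack is turned about +13°. The bed slot runs from (371,250) to (375,345), and the ring lies against its left (−x) wall at about (367,290). Next I'll take measurements.

```bash
cat > m1.py <<'E'
from h import *
import sys
def flange(c,box):
    im=c['color'].astype(int);u0,v0,u1,v1=box
    m=((im.min(2)>150)&(im.max(2)-im.min(2)<30)).astype(np.uint8)
    sub=m[v0:v1,u0:u1]
    n,l,st,ce=cv2.connectedComponentsWithStats(sub)
    k=1+np.argmax(st[1:,4]);cn,_=cv2.findContours((l==k).astype(np.uint8),cv2.RETR_EXTERNAL,cv2.CHAIN_APPROX_NONE)
    h=cv2.convexHull(cn[0]);e=cv2.fitEllipse(h)
    return (e[0][0]+u0,e[0][1]+v0),e[1],st[k]
c=cam('wrist');t=cam('top')
e1=flange(c,(330,40,430,140));e2=flange(t,(180,175,235,235))
print(e1,e2)
print(onz(c,*e1[0],.131),onz(t,*e2[0],.131),tri([ray(c,*e1[0]),ray(t,*e2[0])]))
# handle dark
for cc,b in((c,(355,60,420,115)),):
    g=cc['color'].astype(int)[b[1]:b[3],b[0]:b[2]].max(2)
    m=(g<70).astype(np.uint8);n,l,st,ce=cv2.connectedComponentsWithStats(m);k=1+np.argmax(st[1:,4])
    print(st[k],ce[k]+np.array(b[:2]))
# image corner points of rack top plate (zoom px /5 + offset)
for p in((175,135),(530,45),(575,435),(230,500)):
    print(p,onz(c,310+p[0]/5-.4,30+p[1]/5-.4,.125))
E
python3 m1.py
```

```text
Traceback (most recent call last):
  File "m1.py", line 12, in <module>
    e1=flange(c,(330,40,430,140));e2=flange(t,(180,175,235,235))
                                     ~~~~~~^^^^^^^^^^^^^^^^^^^^^
  File "m1.py", line 8, in flange
    k=1+np.argmax(st[1:,4]);cn,_=cv2.findContours((l==k).astype(np.uint8),cv2.RETR_EXTERNAL,cv2.CHAIN_APPROX_NONE)
        ~~~~~~~~~^^^^^^^^^^
ValueError: attempt to get argmax of an empty sequence
```

```bash
sed -i "s/^c=cam('wrist');t=cam('top')/c=cam('wrist','w2.png');t=cam('top','t2.png');t['color']=cv2.imread('pics\/top0.png')[:,:,::-1]/" m1.py; python3 m1.py
```

```text
((381.16552352905273, 92.10848236083984), (49.61153793334961, 54.44236373901367), array([  27,   26,   48,   53, 1093], dtype=int32)) ((207.25791931152344, 203.53232383728027), (9.089282035827637, 14.729535102844238), array([24, 22,  9, 15, 82], dtype=int32))
[0.5077 0.3723 0.131 ] [0.5082 0.3579 0.131 ] (array([0.5223, 0.3739, 0.0456]), [np.float64(0.00021611707311567475), np.float64(0.00021611707311574744)])
[ 13  20  41  25 667] [388.3208  91.7781]
(175, 135) [0.4697 0.4061 0.125 ]
(530, 45) [0.5397 0.423  0.125 ]
(575, 435) [0.5566 0.3481 0.125 ]
(230, 500) [0.4836 0.334  0.125 ]
```

View pics/t2.png

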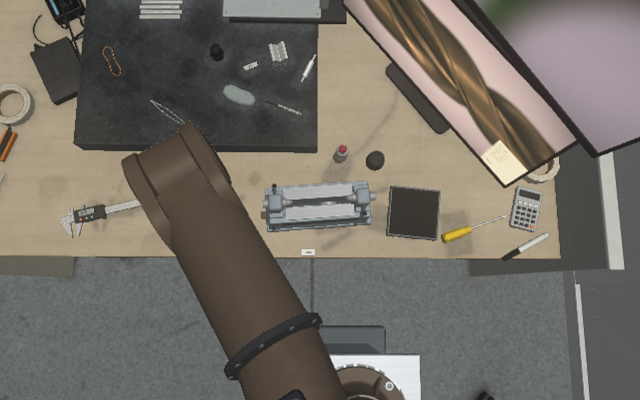

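```bash
python3 -c "
import cv2
a=cv2.imread('pics/w2.png')
cv2.imwrite('pics/w2a.png',cv2.resize(a[30:140,310:440],None,fx=5,fy=5,interpolation=cv2.INTER_CUBIC))
from h import *
t=cam('top')
print(onz(t,201.6,202.8,.131)); s=arm.sense();print(s['tcp_pos'],s['ee_rot'])
"
```

```text
[0.5099 0.3711 0.131 ]
[0.4504 0.2881 0.33  ] [-179.9775   -0.0044   90.3713]
```

View pics/w2a.png

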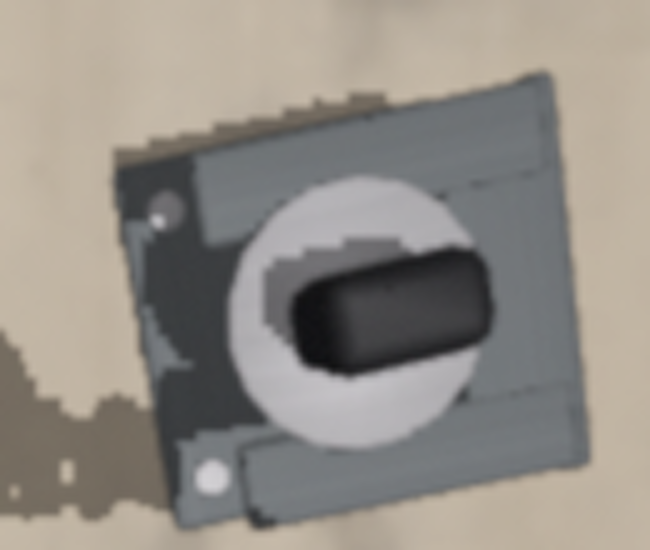

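```bash
python3 -c "
from h import *
c=cam('wrist');t=cam('top')
f=lambda p:(310+p[0]/5-.4,30+p[1]/5-.4)
P=np.array([onz(c,*f(p),.125)[:2] for p in((195,160),(548,75),(588,462),(262,525))]);print(P)
d=P[[1,2]].mean(0)-P[[0,3]].mean(0);e=P[[0,1]].mean(0)-P[[2,3]].mean(0)
print('len',np.linalg.norm(d),np.linalg.norm(e),np.degrees(np.arctan2(d[1],d[0])),np.degrees(np.arctan2(-e[0],e[1])))
x=d/np.linalg.norm(d);o=P.mean(0)-x*.008;print('rack origin',o)
print('flange',tri([ray(c,381.3,92.1),ray(t,201.6,202.8)]))
# handle top face centre
print('handle top', onz(c,*f((415,308)),.183))
"
```

```text
[[0.4739 0.4016]
 [0.5438 0.4177]
 [0.56   0.3426]
 [0.4907 0.3288]]
len 0.07119404394160068 0.07574009001895282 12.135317166204306 12.597638578384414
rack origin [0.5093 0.371 ]
flange (array([0.5102, 0.3726, 0.1229]), [np.float64(0.0009597112821665822), np.float64(0.0009597112821665961)])
handle top [0.5085 0.3723 0.183 ]
```

Request:
{"fn": "arm_command", "kwargs": {
  "targets": [
    [[-0.062, 0.015, 0.01, 0, 0, 0, -1], [-0.124, 0.03, 0.02, 0, 0, 0, -1], [-0.185, 0.045, 0.03, 0, 0, 0, -1], [-0.24, 0.06, 0.04, 0, 0, 0, -1], [-0.24, 0.06, 0.04, 0, 0, 0, -1]]
  ]
}}

```text
time: 2.35
tcp_pos: [0.5124, 0.0418, 0.29]
ee_rot: [-180.0, 0.1, 89.8]
wrist_force: [-0.3, 1.0, -1.0]
grip_width: 0.0855
```

Request:
{"fn": "arm_command", "kwargs": {
  "targets": [
    [[0, 0, 0, 0, 0, 0, -1]]
  ]
}}

```text
time: 2.48
tcp_pos: [0.512, 0.0477, 0.2902]
ee_rot: [-180.0, -0.0, 90.2]
wrist_force: [-0.2, 0.7, 0.7]
grip_width: 0.0857
```

```bash
python3 -c "
from h import *
c=cam('wrist','w3.png');s=arm.sense();print(s['tcp_pos'],s['ee_rot'],s['qvel'].round(1))
import pickle;pickle.dump(c,open('w3.pkl','wb'))
t=cam('top','t3.png')
cv2.imwrite('pics/w3z.png',cv2.resize(c['color'][30:330,240:440,::-1],None,fx=2,fy=2,interpolation=cv2.INTER_CUBIC))"
```

```text
[0.512  0.0486 0.2902] [-179.9907   -0.032    90.322 ] [-0.9 -0.1 -0.4 -0.1  0.   0.1  0.1]
```

View pics/w3.png

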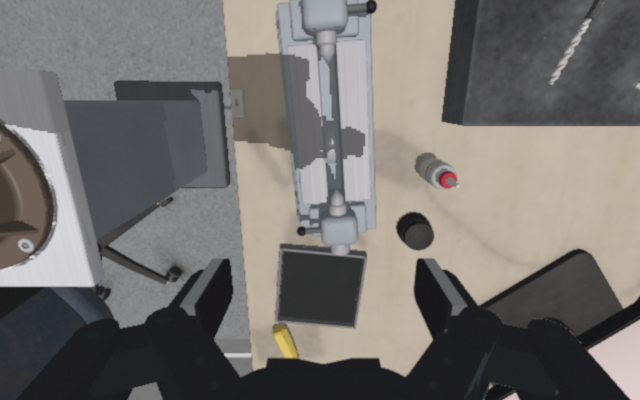

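```bash
python3 -c "
import cv2
a=cv2.imread('pics/w3.png')
cv2.imwrite('pics/w3b.png',cv2.resize(a[25:215,275:395],None,fx=3.1,fy=3.1,interpolation=cv2.INTER_CUBIC))
cv2.imwrite('pics/w3c.png',cv2.resize(a[90:190,290:370],None,fx=6,fy=6,interpolation=cv2.INTER_CUBIC))
"
```

```text
(no output)
```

View pics/w3b.png

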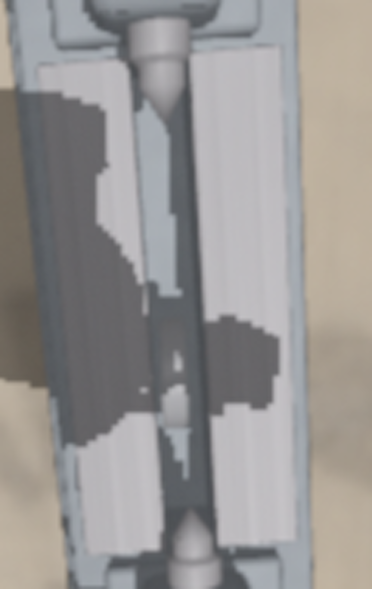

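View pics/w3c.png

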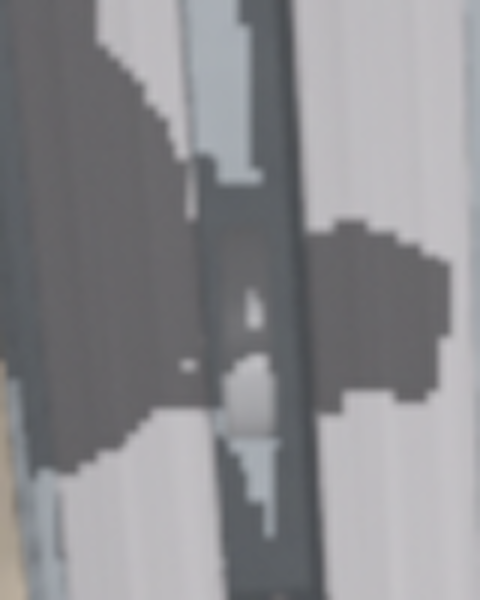

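```bash
python3 -c "
import cv2
a=cv2.imread('pics/w2.png')
cv2.imwrite('pics/w2b.png',cv2.resize(a[190:370,310:430],None,fx=3.3,fy=3.3,interpolation=cv2.INTER_CUBIC))
cv2.imwrite('pics/w2c.png',cv2.resize(a[240:340,340:410],None,fx=6,fy=6,interpolation=cv2.INTER_CUBIC))
"
```

```text
(no output)
```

View pics/w2b.png

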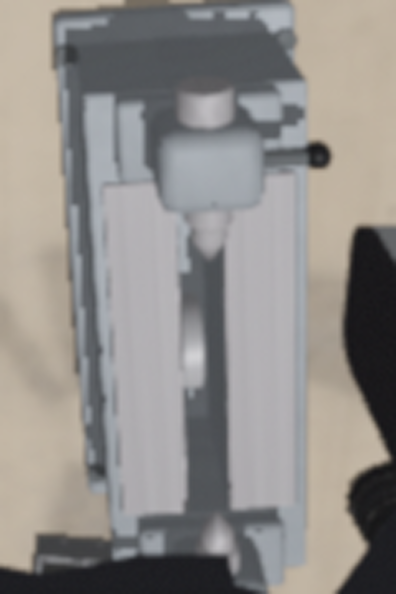

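View pics/w2c.png

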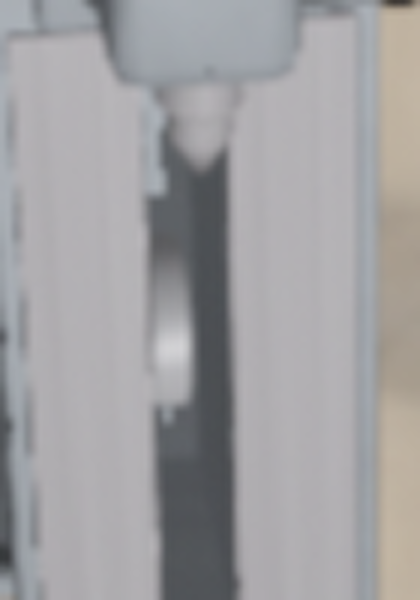

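```bash
cat >> h.py <<'E'
def wristcam(tcp,rot):
    "wrist cam for given tcp pose, from calibrated w3 pose"
    import pickle
    c=pickle.load(open('w3.pkl','rb'))
    Rt=Ro.from_euler('xyz',[-179.9907,-0.032,90.322],degrees=True).as_matrix();pt=np.array([0.512,0.0486,0.2902])
    R=np.array(c['R']);Rct=R@Rt; tct=R@pt+np.array(c['t'])
    R2=Rct@Ro.from_euler('xyz',rot,degrees=True).as_matrix().T
    return dict(intrinsics=c['intrinsics'],R=R2,t=tct-R2@np.array(tcp))
E
python3 -c "
from h import *
c2=wristcam([.4504,.2881,.33],[-179.98,0,90.37])
c3=wristcam([0.512,0.0486,0.2902],[-179.9907,-0.032,90.322])
f2=lambda u,v:(340+u/6-.42,240+v/6-.42);f3=lambda u,v:(290+u/6-.42,90+v/6-.42)
def edge(c,f,a,b,z=.085):
    A=onz(c,*f(*a),z);B=onz(c,*f(*b),z);return A[:2],B[:2]
for nm,c,f,l,r in(('w2',c2,f2,((147,230),(163,590)),((229,200),(239,590))),('w3',c3,f3,((180,0),(228,600)),((293,0),(325,600)))):
    L=edge(c,f,*l);R=edge(c,f,*r)
    for E in(L,R):
        s=(E[0][0]-E[1][0])/(E[0][1]-E[1][1]); print(nm,E,'slope deg',np.degrees(np.arctan(s)),'x at y=.09',E[0][0]+s*(.09-E[0][1]))
# ring
print('w2 ring right edge z.055',onz(c2,*f2(192,330),.057), 'left',onz(c2,*f2(150,330),.057),'ends',onz(c2,*f2(170,250),.05),onz(c2,*f2(170,405),.05))
print('w3 ring',onz(c3,*f3(225,400),.057),onz(c3,*f3(275,400),.057),'ends',onz(c3,*f3(245,215),.05),onz(c3,*f3(250,440),.05))
"
```

```text
w2 (array([0.5073, 0.1257]), array([0.5159, 0.0228])) slope deg -4.829685215230567 x at y=.09 0.5102646434731329
w2 (array([0.5259, 0.1337]), array([0.535 , 0.0229])) slope deg -4.656815949111894 x at y=.09 0.529499570975372
w3 (array([0.5065, 0.1343]), array([0.5158, 0.0262])) slope deg -4.923135316866934 x at y=.09 0.5102799097269219
w3 (array([0.5261, 0.1344]), array([0.5343, 0.0263])) slope deg -4.3571572624293715 x at y=.09 0.5294363290239332
w2 ring right edge z.055 [0.5243 0.0793 0.057 ] left [0.5136 0.0792 0.057 ] ends [0.5187 0.0982 0.05  ] [0.521  0.0515 0.05  ]
w3 ring [0.5152 0.0596 0.057 ] [0.5252 0.0597 0.057 ] ends [0.519  0.0951 0.05  ] [0.5205 0.0502 0.05  ]
```

```bash
cat >> h.py <<'E'
BY=4.7; BO=np.array([0.5199,0.09]) # slot centre pt, yaw of bed
bx=np.array([np.cos(np.radians(BY)),np.sin(np.radians(BY))]); by=np.array([-bx[1],bx[0]])
def s2w(a,b): return BO+a*bx+b*by   # slot coords (across, along from BO)
def w2s(p): d=np.array(p)[:2]-BO; return np.array([d@bx,d@by])
E
python3 -c "
from h import *
c2=wristcam([.4504,.2881,.33],[-179.98,0,90.37])
c3=wristcam([0.512,0.0486,0.2902],[-179.9907,-0.032,90.322])
b2=lambda u,v:(310+u/3.3-.35,190+v/3.3-.35);b3=lambda u,v:(275+u/3.1-.35,25+v/3.1-.35)
print('tip+y',tri([ray(c2,*b2(208,258)),ray(c3,*b3(167,125))]))
print('tip-y',tri([ray(c2,*b2(218,512)),ray(c3,*b3(193,508))]))
for p in (tri([ray(c2,*b2(208,258)),ray(c3,*b3(167,125))])[0],tri([ray(c2,*b2(218,512)),ray(c3,*b3(193,508))])[0]): print(w2s(p))
# heads inner / way ends at z .085
for p in((105,185),(290,172),(125,515),(293,508)): print('way end w2',w2s(onz(c2,*b2(*p),.085)))
for p in((38,65),(278,47),(88,552),(295,540)): print('way end w3',w2s(onz(c3,*b3(*p),.085)))
print('ring',w2s([.519,.0966]),w2s([.5207,.0509]))
t=cam('top')
# tray corners from top0z
f=lambda p:(170+p[0]/2.85-.3,140+p[1]/2.85-.3)
P=np.array([onz(t,*f(p),.016)[:2] for p in((630,131),(769,145),(758,284),(618,271))]);print(P,P.mean(0))
print('sides',[np.linalg.norm(P[i]-P[(i+1)%4]) for i in range(4)])
"
```

```text
tip+y (array([0.5147, 0.1556, 0.1089]), [np.float64(0.0005280063117709921), np.float64(0.0005280063117708971)])
tip-y (array([0.5248, 0.035 , 0.112 ]), [np.float64(0.0003825319598265467), np.float64(0.0003825319598266216)])
[0.0001 0.0658]
[ 0.0004 -0.0552]
way end w2 [-0.0384  0.0887]
way end w2 [0.0373 0.0888]
way end w2 [-0.039  -0.0789]
way end w2 [ 0.038  -0.0808]
way end w3 [-0.039   0.0891]
way end w3 [0.0384 0.0884]
way end w3 [-0.0389 -0.0769]
way end w3 [ 0.0385 -0.0782]
ring [-0.0004  0.0067] [-0.0024 -0.039 ]
[[ 0.5779 -0.0943]
 [ 0.566  -0.2217]
 [ 0.4387 -0.2067]
 [ 0.4496 -0.0806]] [ 0.5081 -0.1508]
sides [np.float64(0.12794665979863404), np.float64(0.12822197907167224), np.float64(0.12660549839339205), np.float64(0.12909105427360848)]
```

Request:
{"fn": "arm_command", "kwargs": {
  "targets": [
    [[0.06, 0, 0, 0, 0, 10, -1], [0.12, 0, 0, 0, 0, 20, -1], [0.18, 0, 0, 0, 0, 30, -1], [0.24, 0, 0, 0, 0, 40, -1], [0.29, -0.001, 0, 0, 0, 50, -1]]
  ]
}}

```text
time: 3.25
tcp_pos: [0.5085, 0.3413, 0.2902]
ee_rot: [-180.0, -0.0, 40.1]
wrist_force: [0.7, -0.4, 0.3]
grip_width: 0.0855
```

```bash
python3 -c "
from h import *
s=arm.sense();print(s['tcp_pos'],s['ee_rot'],s['joints'])
go([.509,.372,.23],12.4,([.512,.3386,.29],40.3))"
```

```text
[0.5085 0.3413 0.2902] [-179.9624   -0.0183   40.1208] [-62.6315  23.3027  34.8868  89.0118 -13.804   72.0164 -75.5403]
row [ 0.0193 -0.0274  0.06  ] [ 0.  -0.  27.9]
```

Request:
{"fn": "arm_command", "kwargs": {
  "targets": [
    [[0.01, -0.01, 0.02, 0, 0, 10, -1], [0.0193, -0.0274, 0.04, 0, 0, 20, -1], [0.0193, -0.0274, 0.06, 0, 0, 27.9, -1], [0.0193, -0.0274, 0.06, 0, 0, 27.9, -1]]
  ]
}}

```text
time: 3.75
tcp_pos: [0.5051, 0.3717, 0.2287]
ee_rot: [179.9, 0.2, 12.5]
wrist_force: [0.5, -0.5, 0.5]
grip_width: 0.085
```

```bash
python3 -c "
from h import *
s=arm.sense();print(s['tcp_pos'],s['ee_rot'],s['time'])
c=cam('wrist','w4.png')
go([.509,.372,.139],12.4)
X=[0.509,0.372,0.131];print(proj(c,X))"
```

```text
[0.5051 0.3717 0.2287] [179.9086   0.1609  12.5275] 3.75
row [ 0.003  -0.0001  0.091 ] [0.04 0.06 0.19]
[322.9594 194.3564]
```

View pics/w4.png

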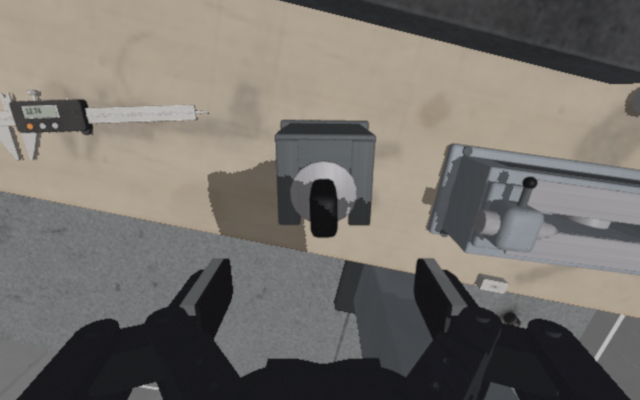

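The hook's handle is centred between the fingers at (324,195) and the rack edges look square to the image, so the yaw is right. I'll descend and grip.

Request:
{"fn": "arm_command", "kwargs": {
  "targets": [
    [[0.003, 0, 0.03, 0, 0, 0, -1], [0.0035, 0, 0.06, 0, 0, 0, -1], [0.0035, 0, 0.08, 0, 0, 0, -1], [0.0035, 0, 0.09, 0, 0, 0, -1], [0.0035, 0, 0.09, 0, 0, 0, -1]]
  ]
}}

```text
time: 4.42
tcp_pos: [0.5107, 0.3714, 0.1407]
ee_rot: [-180.0, -0.0, 12.4]
wrist_force: [0.4, -0.3, 0.4]
grip_width: 0.0853
```

```bash
python3 -c "
from h import *
s=arm.sense();print(s['tcp_pos'],s['ee_rot'],s['wrist_force'],s['torque'])
c=cam('wrist','w5.png')"
```

```text
[0.5107 0.3714 0.1407] [-179.9811   -0.013    12.392 ] [ 0.3981 -0.3454  0.4364] [ 0.0641  0.0039 -0.0017]
```

View pics/w5.png

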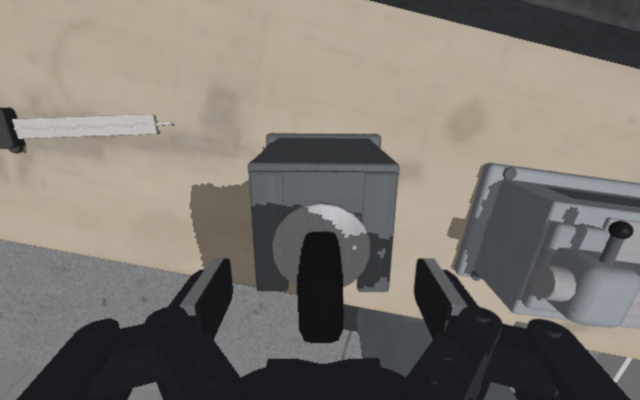

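Request:
{"fn": "arm_command", "kwargs": {
  "targets": [
    [[0, -0.0008, 0.001, 0, 0, 0, 0.2], [0, -0.0008, 0.001, 0, 0, 0, 0.6], [0, -0.0008, 0.001, 0, 0, 0, 1], [0, -0.0008, 0.001, 0, 0, 0, 1], [0, -0.0008, 0.001, 0, 0, 0, 1]]
  ]
}}

```text
time: 5.1
tcp_pos: [0.5105, 0.3721, 0.1395]
ee_rot: [-180.0, -0.0, 12.3]
wrist_force: [-1.0, 0.7, 3.2]
grip_width: 0.0173
```

Request:
{"fn": "arm_command", "kwargs": {
  "targets": [
    [[0, 0, 0, 0, 0, 0, 1], [0, 0, 0, 0, 0, 0, 1]]
  ]
}}

```text
time: 5.35
tcp_pos: [0.5105, 0.3721, 0.1395]
ee_rot: [-180.0, -0.0, 12.3]
wrist_force: [-1.3, -1.1, 5.4]
grip_width: 0.0179
```

```bash
python3 -c "
from h import *
s=arm.sense();print(s['tcp_pos'],s['ee_rot'],s['wrist_force'],s['torque'])
c=cam('scene','s5.png')
cv2.imwrite('pics/s5z.png',cv2.resize(c['color'][100:260,200:400,::-1],None,fx=3.7,fy=3.7,interpolation=cv2.INTER_CUBIC))
"
```

```text
[0.5105 0.3721 0.1395] [-179.9838   -0.0188   12.3142] [-1.3262 -1.0955  5.4034] [-0.0856  0.2924  0.0162]
```

View pics/s5z.png

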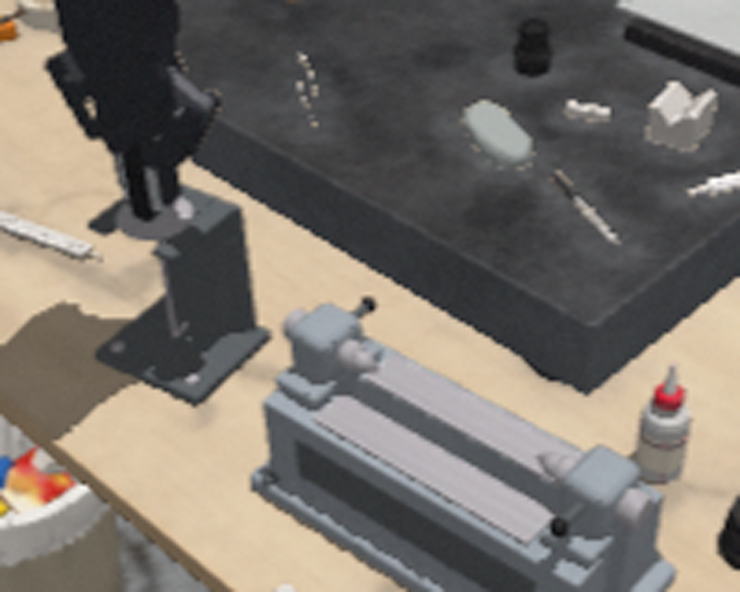

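Request:
{"fn": "arm_command", "kwargs": {
  "targets": [
    [[0, 0, -0.01, 0, 0, 0, 1], [0, 0, -0.04, 0, 0, 0, 1], [0, 0, -0.08, 0, 0, 0, 1], [0, 0, -0.12, 0, 0, 0, 1], [0, 0, -0.15, 0, 0, 0, 1]]
  ]
}}

```text
time: 6.02
tcp_pos: [0.5105, 0.3718, 0.2913]
ee_rot: [-180.0, -0.1, 12.3]
wrist_force: [0.6, 0.6, -2.6]
grip_width: 0.0171
```

Request:
{"fn": "arm_command", "kwargs": {
  "targets": [
    [[0, 0, 0, 0, 0, 0, 1], [0, 0, 0, 0, 0, 0, 1]]
  ]
}}

```text
time: 6.28
tcp_pos: [0.5098, 0.3718, 0.2883]
ee_rot: [180.0, 0.1, 12.3]
wrist_force: [0.9, -1.1, -1.6]
grip_width: 0.0175
```

```bash
python3 -c "
from h import *
s=arm.sense();print(s['tcp_pos'],s['ee_rot'],s['wrist_force'],s['torque'],s['joints'])
c=cam('scene','s6.png');w=cam('wrist','w6.png')
cv2.imwrite('pics/s6z.png',cv2.resize(c['color'][60:220,200:400,::-1],None,fx=3.7,fy=3.7,interpolation=cv2.INTER_CUBIC))
"
```

```text
[0.5098 0.3718 0.2883] [179.974    0.0775  12.3146] [ 0.8976 -1.1468 -1.5971] [ 0.0372 -0.0126 -0.0191] [ -67.7558   26.6454   41.3874   86.6434  -18.0008   73.6087 -101.9513]
```

View pics/s6z.png

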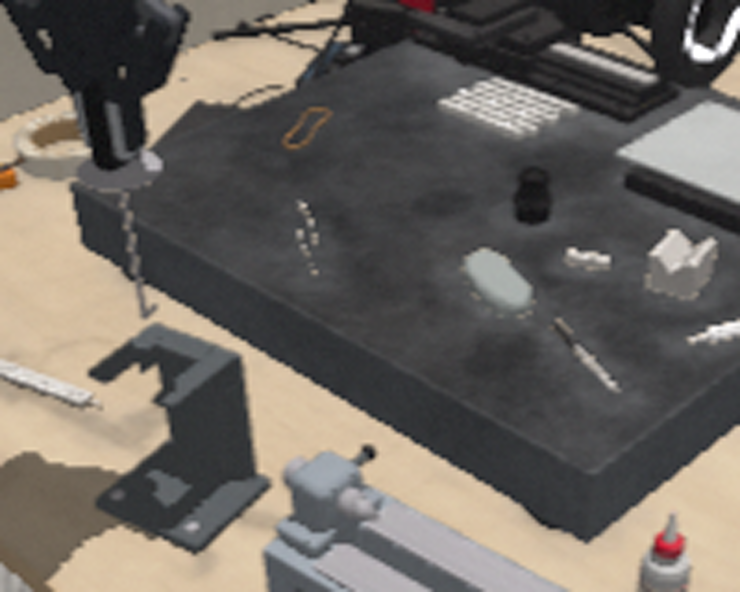

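View pics/w6.png

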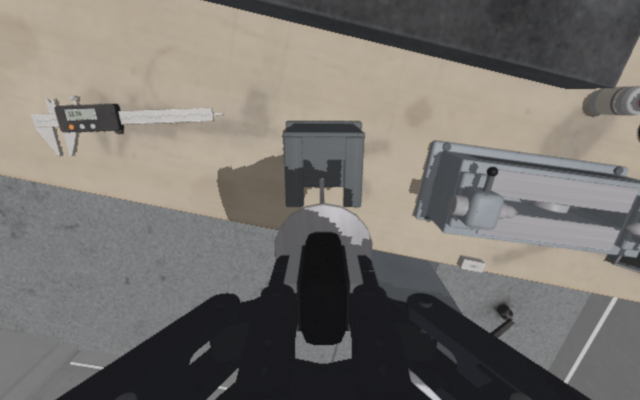

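```bash
python3 -c "
from h import *
c=cam('scene');w=cam('wrist')
im=cv2.imread('pics/w6.png');cv2.imwrite('pics/w6z.png',cv2.resize(im[150:270,260:390],None,fx=5,fy=5,interpolation=cv2.INTER_CUBIC))
p=np.array([.5098,.3718]);y=np.radians(12.3);hx=np.array([np.cos(y),np.sin(y)]);hy=np.array([-hx[1],hx[0]])
z0=.2883-.0145
for d in(-.011,-.005,0,.005,.011):
    e=np.r_[p+hy*d,z0-.106];f=np.r_[p+hy*d+hx*.012,z0-.106]
    u=proj(c,e);v=proj(c,f);print(d,'scene zoom end',(u-[200,60])*3.7,'foot',(v-[200,60])*3.7,'wrist',proj(w,e),proj(w,f))
print((proj(c,np.r_[p,z0])-[200,60])*3.7, proj(w,np.r_[p,z0]))
"
```

```text
-0.011 scene zoom end [157.3492 319.3748] foot [168.8239 310.8879] wrist [335.0904 190.9968] [335.2718 177.5151]
-0.005 scene zoom end [150.4623 316.8827] foot [161.9646 308.4379] wrist [328.1635 190.9936] [328.2497 177.5112]
0 scene zoom end [144.75   314.8157] foot [156.2749 306.4056] wrist [322.3905 190.9909] [322.3975 177.508 ]
0.005 scene zoom end [139.062  312.7574] foot [150.6093 304.3818] wrist [316.6172 190.9882] [316.5448 177.5048]
0.011 scene zoom end [132.268 310.299] foot [143.8418 301.9645] wrist [309.6885 190.985 ] [309.5209 177.5009]
[118.9728 171.5914] [322.4328 245.6325]
```

View pics/w6z.png

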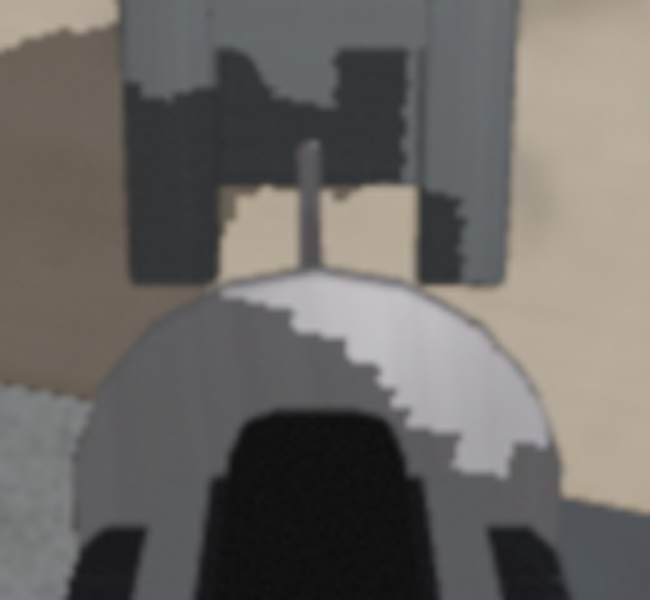

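Request:
{"fn": "arm_command", "kwargs": {
  "targets": [
    [[0, 0, 0.02, 0, 0, 0, 1], [0, 0, 0.04, 0, 0, 0, 1], [0, 0, 0.052, 0, 0, 0, 1], [0, 0.003, 0.052, 0, 0, 0, 1], [0, 0.005, 0.052, 0, 0, 0, 1]]
  ]
}}

```text
time: 7.1
tcp_pos: [0.5119, 0.3669, 0.2379]
ee_rot: [-180.0, -0.0, 12.3]
wrist_force: [0.2, -0.1, -1.0]
grip_width: 0.0175
```

Request:
{"fn": "arm_command", "kwargs": {
  "targets": [
    [[0, 0, 0, 0, 0, 0, 1], [0, 0, 0, 0, 0, 0, 1]]
  ]
}}

```text
time: 7.35
tcp_pos: [0.5116, 0.3673, 0.2378]
ee_rot: [-180.0, -0.0, 12.3]
wrist_force: [0.1, 0.0, -2.3]
grip_width: 0.0174
```

Request:
{"fn": "arm_command", "kwargs": {
  "targets": [
    [[0, 0, 0, 0, 0, 0, 1]]
  ]
}}

```text
time: 7.48
tcp_pos: [0.5114, 0.3673, 0.2375]
ee_rot: [-180.0, -0.0, 12.3]
wrist_force: [0.3, -0.1, -0.8]
grip_width: 0.017
```

```bash
cat > st.py <<'E'
from h import *
s=arm.sense()
Rt=Ro.from_euler('xyz',s['ee_rot'],degrees=True)
print(round(s['time'],2),'tcp',s['tcp_pos'],'yaw',round(s['ee_rot'][2],2),'F tool',Rt.inv().apply(s['wrist_force']).round(2),'M tool',Rt.inv().apply(s['torque']).round(3),'slot',(w2s(s['tcp_pos'])*1000).round(2))
E
python3 st.py
```

```text
7.47 tcp [0.5114 0.3673 0.2375] yaw 12.32 F tool [0.26 0.19 0.8 ] M tool [ 0.02  -0.031  0.009] slot [ 14.28 277.07]
```

Request:
{"fn": "arm_command", "kwargs": {
  "targets": [
    [[0, 0.0015, 0, 0, 0, 0, 1]]
  ]
}}

```text
time: 7.6
tcp_pos: [0.5117, 0.3658, 0.2373]
ee_rot: [-180.0, -0.0, 12.3]
wrist_force: [0.3, 0.2, -1.0]
grip_width: 0.0176
```

```bash
python3 st.py
```

```text
7.6 tcp [0.5117 0.3658 0.2373] yaw 12.33 F tool [ 0.36 -0.12  0.97] M tool [ 0.024 -0.019  0.018] slot [ 14.43 275.58]
```

Request:
{"fn": "arm_command", "kwargs": {
  "targets": [
    [[0, 0.0015, 0, 0, 0, 0, 1]]
  ]
}}

```text
time: 7.72
tcp_pos: [0.5121, 0.3641, 0.2372]
ee_rot: [-180.0, -0.0, 12.3]
wrist_force: [0.5, -0.1, -2.0]
grip_width: 0.0176
```

```bash
python3 st.py
```

```text
7.72 tcp [0.5121 0.3641 0.2372] yaw 12.31 F tool [0.51 0.22 1.98] M tool [-0.049  0.005 -0.007] slot [ 14.66 273.81]
```

Request:
{"fn": "arm_command", "kwargs": {
  "targets": [
    [[0, 0.0015, 0, 0, 0, 0, 1]]
  ]
}}

```text
time: 7.85
tcp_pos: [0.5124, 0.3626, 0.2372]
ee_rot: [180.0, -0.0, 12.3]
wrist_force: [0.6, 0.8, -1.1]
grip_width: 0.0173
```

```bash
python3 st.py
```

```text
7.85 tcp [0.5124 0.3626 0.2372] yaw 12.31 F tool [ 0.74 -0.61  1.09] M tool [ 0.032  0.022 -0.026] slot [ 14.86 272.28]
```

Request:
{"fn": "arm_command", "kwargs": {
  "targets": [
    [[0, 0.0015, 0, 0, 0, 0, 1]]
  ]
}}

```text
time: 7.98
tcp_pos: [0.5127, 0.3611, 0.2372]
ee_rot: [-180.0, 0.0, 12.3]
wrist_force: [0.0, 0.6, -1.6]
grip_width: 0.0175
```

```bash
python3 st.py
```

```text
7.97 tcp [0.5127 0.3611 0.2372] yaw 12.31 F tool [ 0.16 -0.58  1.65] M tool [ 0.008  0.024 -0.014] slot [ 15.05 270.79]
```

Request:
{"fn": "arm_command", "kwargs": {
  "targets": [
    [[0, 0.0015, 0, 0, 0, 0, 1]]
  ]
}}

```text
time: 8.1
tcp_pos: [0.5131, 0.3597, 0.2372]
ee_rot: [-180.0, -0.0, 12.3]
wrist_force: [0.0, 0.6, -2.2]
grip_width: 0.0171
```

```bash
python3 st.py
```

```text
8.1 tcp [0.5131 0.3597 0.2372] yaw 12.31 F tool [ 0.17 -0.56  2.15] M tool [-0.02  -0.03   0.072] slot [ 15.27 269.34]
```

Request:
{"fn": "arm_command", "kwargs": {
  "targets": [
    [[0, 0.0015, 0, 0, 0, 0, 1]]
  ]
}}

```text
time: 8.22
tcp_pos: [0.5133, 0.3582, 0.2372]
ee_rot: [-180.0, 0.0, 12.3]
wrist_force: [0.1, -1.1, -2.1]
grip_width: 0.0173
```

```bash
python3 st.py
```

```text
8.22 tcp [0.5133 0.3582 0.2372] yaw 12.31 F tool [-0.12  1.08  2.1 ] M tool [ 0.002 -0.039  0.004] slot [ 15.43 267.85]
```

Request:
{"fn": "arm_command", "kwargs": {
  "targets": [
    [[0, 0.0015, 0, 0, 0, 0, 1]]
  ]
}}

```text
time: 8.35
tcp_pos: [0.5137, 0.3568, 0.2372]
ee_rot: [-180.0, -0.0, 12.3]
wrist_force: [0.5, 0.1, -2.1]
grip_width: 0.0172
```

```bash
python3 st.py
```

```text
8.35 tcp [0.5137 0.3568 0.2372] yaw 12.32 F tool [ 0.51 -0.04  2.07] M tool [-0.035  0.008  0.011] slot [ 15.65 266.4 ]
```

Request:
{"fn": "arm_command", "kwargs": {
  "targets": [
    [[0, 0.0015, 0, 0, 0, 0, 1]]
  ]
}}

```text
time: 8.48
tcp_pos: [0.514, 0.3553, 0.2372]
ee_rot: [-180.0, -0.0, 12.3]
wrist_force: [0.8, -1.2, -1.6]
grip_width: 0.0173
```

```bash
python3 st.py
```

```text
8.47 tcp [0.514  0.3553 0.2372] yaw 12.31 F tool [0.48 1.34 1.64] M tool [-0.017  0.016  0.004] slot [ 15.84 264.9 ]
```

Request:
{"fn": "arm_command", "kwargs": {
  "targets": [
    [[0, 0.0015, 0, 0, 0, 0, 1]]
  ]
}}

```text
time: 8.6
tcp_pos: [0.5143, 0.3539, 0.2372]
ee_rot: [180.0, -0.0, 12.3]
wrist_force: [-0.0, -0.2, -1.5]
grip_width: 0.0174
```

```bash
python3 st.py
```

```text
8.6 tcp [0.5143 0.3539 0.2372] yaw 12.32 F tool [-0.05  0.21  1.5 ] M tool [-0.027  0.052 -0.045] slot [ 16.04 263.42]
```

Request:
{"fn": "arm_command", "kwargs": {
  "targets": [
    [[0, 0.0015, 0, 0, 0, 0, 1]]
  ]
}}

```text
time: 8.72
tcp_pos: [0.5146, 0.3524, 0.2372]
ee_rot: [-180.0, -0.0, 12.3]
wrist_force: [-0.5, -0.2, -1.5]
grip_width: 0.0174
```

```bash
python3 st.py
```

```text
8.72 tcp [0.5146 0.3524 0.2372] yaw 12.31 F tool [-0.5   0.07  1.49] M tool [ 0.164 -0.03  -0.037] slot [ 16.25 261.93]
```

Request:
{"fn": "arm_command", "kwargs": {
  "targets": [
    [[0, 0.0007, 0, 0, 0, 0, 1]]
  ]
}}

```text
time: 8.85
tcp_pos: [0.5147, 0.352, 0.2372]
ee_rot: [-180.0, -0.0, 12.3]
wrist_force: [-0.6, 1.4, -1.3]
grip_width: 0.0175
```

```bash
python3 st.py
```

```text
8.85 tcp [0.5147 0.352  0.2372] yaw 12.32 F tool [-0.27 -1.5   1.27] M tool [ 0.396  0.037 -0.074] slot [ 16.26 261.58]
```

Contact is clear: Mx is 0.4 Nm after about 20 mm of shift. That puts the wire end about +1.5 mm along the hook's y, which agrees with the pictures. I'll back off, lift, and carry the hook to the slot.

Request:
{"fn": "arm_command", "kwargs": {
  "targets": [
    [[0, -0.008, 0, 0, 0, 0, 1], [0, -0.014, -0.02, 0, 0, 0, 1], [0, -0.014, -0.05, 0, 0, 0, 1], [0, -0.014, -0.055, 0, 0, 0, 1], [0, -0.014, -0.055, 0, 0, -5, 1]]
  ]
}}

```text
time: 9.48
tcp_pos: [0.5116, 0.3659, 0.292]
ee_rot: [-180.0, -0.0, 17.4]
wrist_force: [0.4, 0.2, -2.5]
grip_width: 0.0178
```

```bash
python3 st.py; python3 -c "
from h import *
go(np.r_[s2w(.0015,.032),.29],94.7)"
```

```text
9.47 tcp [0.5116 0.3659 0.292 ] yaw 17.43 F tool [ 0.47 -0.02  2.54] M tool [-0.003 -0.035  0.02 ] slot [ 14.37 275.67]
row [-0.0662  0.2348  0.002 ] [  0.01  -0.02 -77.27]
```

Request:
{"fn": "arm_command", "kwargs": {
  "targets": [
    [[-0.008, 0.03, 0, 0, 0, -9, 1], [-0.02, 0.07, 0, 0, 0, -19, 1], [-0.033, 0.115, 0, 0, 0, -29, 1], [-0.046, 0.16, 0, 0, 0, -39, 1], [-0.059, 0.205, 0, 0, 0, -49, 1]]
  ]
}}

```text
time: 10.1
tcp_pos: [0.5159, 0.1509, 0.2915]
ee_rot: [-180.0, 0.0, 66.7]
wrist_force: [0.3, -0.2, -1.7]
grip_width: 0.0174
```

```bash
python3 st.py; python3 -c "
from h import *
go(np.r_[s2w(.0015,.032),.29],94.7)"
```

```text
10.1 tcp [0.5159 0.1509 0.2915] yaw 66.66 F tool [-0.07  0.4   1.68] M tool [-0.091  0.062 -0.038] slot [ 1.04 61.02]
row [-0.0254  0.014   0.0015] [ -0.04   0.02 -28.04]
```

Request:
{"fn": "arm_command", "kwargs": {
  "targets": [
    [[-0.01, 0.005, 0, 0, 0, -10, 1], [-0.02, 0.01, 0, 0, 0, -20, 1], [-0.0254, 0.014, 0, 0, 0, -28, 1], [-0.0254, 0.014, 0, 0, 0, -28, 1], [-0.0254, 0.014, 0, 0, 0, -28, 1]]
  ]
}}

```text
time: 10.72
tcp_pos: [0.5188, 0.1238, 0.2918]
ee_rot: [-180.0, -0.0, 94.2]
wrist_force: [0.1, -0.5, -1.9]
grip_width: 0.0174
```

```bash
python3 st.py; python3 -c "
from h import *
c=cam('scene','s7.png');w=cam('wrist','w7.png')
cv2.imwrite('pics/s7z.png',cv2.resize(c['color'][120:300,230:430,::-1],None,fx=3.3,fy=3.3,interpolation=cv2.INTER_CUBIC))"
```

```text
10.72 tcp [0.5188 0.1238 0.2918] yaw 94.15 F tool [-0.53  0.05  1.9 ] M tool [0.001 0.103 0.009] slot [ 1.67 33.75]
```

View pics/w7.png

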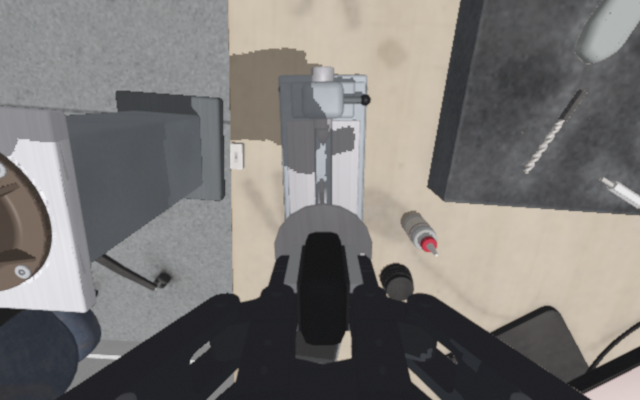

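View pics/s7z.png

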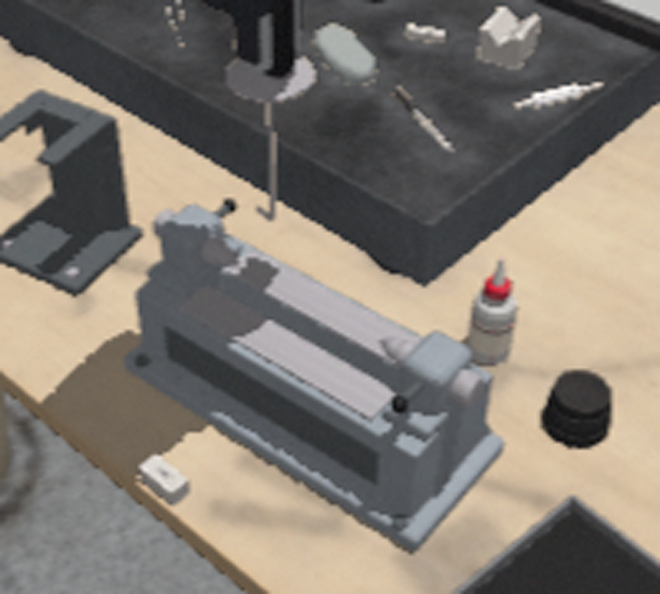

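Request:
{"fn": "arm_command", "kwargs": {
  "targets": [
    [[0, 0, 0.03, 0, 0, -0.5, 1], [0, 0, 0.055, 0, 0, -0.5, 1], [0, 0, 0.07, 0, 0, -0.5, 1], [0, 0, 0.08, 0, 0, -0.5, 1]]
  ]
}}

```text
time: 11.32
tcp_pos: [0.5191, 0.1236, 0.2117]
ee_rot: [-180.0, 0.0, 94.8]
wrist_force: [0.2, 0.6, -1.1]
grip_width: 0.017
```

```bash
python3 st.py; python3 -c "
from h import *
w=cam('wrist','w8.png')
cv2.imwrite('pics/w8z.png',cv2.resize(w['color'][60:240,250:400,::-1],None,fx=4,fy=3.3,interpolation=cv2.INTER_CUBIC))"
```

```text
11.32 tcp [0.5191 0.1236 0.2117] yaw 94.8 F tool [0.62 0.25 1.07] M tool [ 0.002  0.01  -0.011] slot [ 1.91 33.55]
```

View pics/w8z.png

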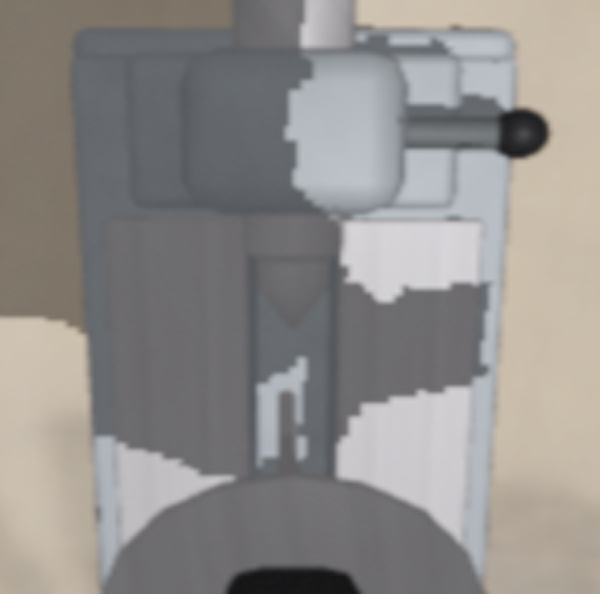

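Request:
{"fn": "arm_command", "kwargs": {
  "targets": [
    [[0, 0.001, 0.004, 0, 0, 0, 1], [0, 0.001, 0.008, 0, 0, 0, 1], [0, 0.001, 0.012, 0, 0, 0, 1]]
  ]
}}

```text
time: 11.75
tcp_pos: [0.5203, 0.1235, 0.2003]
ee_rot: [180.0, -0.0, 94.8]
wrist_force: [-0.9, 0.2, -1.9]
grip_width: 0.0178
```

```bash
python3 st.py
```

```text
11.75 tcp [0.5203 0.1235 0.2003] yaw 94.81 F tool [ 0.29 -0.88  1.87] M tool [0.001 0.054 0.003] slot [ 3.15 33.33]
```

Request:
{"fn": "arm_command", "kwargs": {
  "targets": [
    [[0, 0, 0.01, 0, 0, 0, 1], [0, 0, 0.02, 0, 0, 0, 1], [0, 0, 0.03, 0, 0, 0, 1], [0, 0, 0.04, 0, 0, 0, 1], [0, 0, 0.042, 0, 0, 0, 1]]
  ]
}}

```text
time: 12.38
tcp_pos: [0.5196, 0.1233, 0.1573]
ee_rot: [-179.9, 0.0, 94.8]
wrist_force: [-0.1, 0.4, -0.8]
grip_width: 0.0175
```

```bash
python3 st.py
```

```text
12.38 tcp [0.5196 0.1233 0.1573] yaw 94.81 F tool [ 0.43 -0.07  0.82] M tool [0.003 0.04  0.004] slot [ 2.41 33.18]
```

Request:
{"fn": "arm_command", "kwargs": {
  "targets": [
    [[0, 0.002, 0, 0, 0, 0, 1], [0, 0.004, 0, 0, 0, 0, 1], [0, 0.004, 0, 0, 0, 0, 1]]
  ]
}}

```text
time: 12.75
tcp_pos: [0.5245, 0.1238, 0.1585]
ee_rot: [180.0, -0.0, 94.8]
wrist_force: [-0.7, -0.8, -3.0]
grip_width: 0.0174
```

```bash
python3 st.py
```

```text
12.75 tcp [0.5245 0.1238 0.1585] yaw 94.81 F tool [-0.71 -0.81  3.04] M tool [-0.044 -0.03  -0.013] slot [ 7.36 33.31]
```

Request:
{"fn": "arm_command", "kwargs": {
  "targets": [
    [[0, 0.0006, 0, 0, 0, 0, 1]]
  ]
}}

```text
time: 12.88
tcp_pos: [0.5247, 0.1238, 0.1584]
ee_rot: [180.0, -0.0, 94.8]
wrist_force: [0.1, 0.1, -1.8]
grip_width: 0.0171
```

```bash
python3 st.py
```

```text
12.88 tcp [0.5247 0.1238 0.1584] yaw 94.81 F tool [0.1  0.15 1.76] M tool [0.051 0.012 0.014] slot [ 7.56 33.31]
```

Request:
{"fn": "arm_command", "kwargs": {
  "targets": [
    [[0, 0.0006, 0, 0, 0, 0, 1]]
  ]
}}

```text
time: 13.0
tcp_pos: [0.5253, 0.1239, 0.1583]
ee_rot: [180.0, -0.0, 94.8]
wrist_force: [-0.7, 0.9, -1.9]
grip_width: 0.0176
```

```bash
python3 st.py
```

```text
13.0 tcp [0.5253 0.1239 0.1583] yaw 94.82 F tool [ 0.96 -0.59  1.89] M tool [-0.015  0.02  -0.039] slot [ 8.13 33.33]
```

Request:
{"fn": "arm_command", "kwargs": {
  "targets": [
    [[0, 0.0006, 0, 0, 0, 0, 1]]
  ]
}}

```text
time: 13.12
tcp_pos: [0.5259, 0.1239, 0.1582]
ee_rot: [180.0, -0.0, 94.8]
wrist_force: [-0.4, -0.8, -1.8]
grip_width: 0.0175
```

```bash
python3 st.py
```

```text
13.12 tcp [0.5259 0.1239 0.1582] yaw 94.82 F tool [-0.72 -0.46  1.76] M tool [-0.005 -0.055 -0.022] slot [ 8.72 33.32]
```

Request:
{"fn": "arm_command", "kwargs": {
  "targets": [
    [[0, 0.0006, 0, 0, 0, 0, 1]]
  ]
}}

```text
time: 13.25
tcp_pos: [0.5265, 0.124, 0.1582]
ee_rot: [180.0, -0.0, 94.8]
wrist_force: [-0.7, -0.5, -1.2]
grip_width: 0.0175
```

```bash
python3 st.py
```

```text
13.25 tcp [0.5265 0.124  0.1582] yaw 94.82 F tool [-0.45 -0.77  1.19] M tool [ 0.08   0.009 -0.046] slot [ 9.33 33.3 ]
```

Request:
{"fn": "arm_command", "kwargs": {
  "targets": [
    [[0, 0.0005, 0, 0, 0, 0, 1]]
  ]
}}

```text
time: 13.38
tcp_pos: [0.5269, 0.124, 0.1582]
ee_rot: [-180.0, -0.0, 94.8]
wrist_force: [-1.3, 0.0, -0.3]
grip_width: 0.0172
```

```bash
python3 st.py
```

```text
13.38 tcp [0.5269 0.124  0.1582] yaw 94.82 F tool [ 0.13 -1.31  0.32] M tool [ 0.055 -0.06   0.036] slot [ 9.8  33.31]
```

Request:
{"fn": "arm_command", "kwargs": {
  "targets": [
    [[0, 0.0005, 0, 0, 0, 0, 1]]
  ]
}}

```text
time: 13.5
tcp_pos: [0.5274, 0.124, 0.1582]
ee_rot: [-180.0, -0.0, 94.8]
wrist_force: [-0.7, -0.6, -1.1]
grip_width: 0.0173
```

```bash
python3 st.py
```

```text
13.5 tcp [0.5274 0.124  0.1582] yaw 94.81 F tool [-0.51 -0.75  1.06] M tool [0.249 0.009 0.04 ] slot [10.24 33.28]
```

Request:
{"fn": "arm_command", "kwargs": {
  "targets": [
    [[0, 0.0002, 0, 0, 0, 0, 1]]
  ]
}}

```text
time: 13.62
tcp_pos: [0.5274, 0.1241, 0.1581]
ee_rot: [-180.0, -0.0, 94.8]
wrist_force: [-0.0, 0.5, -1.7]
grip_width: 0.0173
```

```bash
python3 st.py
```

```text
13.62 tcp [0.5274 0.1241 0.1581] yaw 94.81 F tool [0.47 0.01 1.7 ] M tool [ 0.216 -0.004 -0.003] slot [10.31 33.33]
```

Request:
{"fn": "arm_command", "kwargs": {
  "targets": [
    [[0, -0.001, 0, 0, 0, 0, 1], [-0.007, -0.001, 0, 0, 0, 0, 1], [-0.014, -0.001, 0, 0, 0, 0, 1], [-0.021, -0.001, 0, 0, 0, 0, 1], [-0.026, -0.001, 0, 0, 0, 0, 1]]
  ]
}}

```text
time: 14.25
tcp_pos: [0.5289, 0.0972, 0.1582]
ee_rot: [180.0, 0.0, 94.8]
wrist_force: [-1.2, -0.1, -2.3]
grip_width: 0.0172
```

```bash
python3 st.py
```

```text
14.25 tcp [0.5289 0.0972 0.1582] yaw 94.77 F tool [ 0.05 -1.22  2.31] M tool [-0.029  0.006  0.03 ] slot [9.57 6.48]
```

Request:
{"fn": "arm_command", "kwargs": {
  "targets": [
    [[-0.004, 0, 0, 0, 0, 0, 1], [-0.008, 0, 0, 0, 0, 0, 1]]
  ]
}}

```text
time: 14.5
tcp_pos: [0.5295, 0.0899, 0.1582]
ee_rot: [180.0, -0.0, 94.8]
wrist_force: [0.1, -0.1, -1.4]
grip_width: 0.0175
```

```bash
python3 st.py
```

```text
14.5 tcp [0.5295 0.0899 0.1582] yaw 94.82 F tool [-0.08  0.13  1.42] M tool [-0.016  0.002 -0.046] slot [ 9.57 -0.89]
```

Request:
{"fn": "arm_command", "kwargs": {
  "targets": [
    [[-0.004, 0, 0, 0, 0, 0, 1], [-0.008, 0, 0, 0, 0, 0, 1]]
  ]
}}

```text
time: 14.75
tcp_pos: [0.5302, 0.0819, 0.1582]
ee_rot: [-180.0, -0.0, 94.8]
wrist_force: [0.8, 0.0, -1.6]
grip_width: 0.0171
```

```bash
python3 st.py;  python3 -c "
from h import *
w=cam('wrist','w9.png');c=cam('scene','s9.png')
cv2.imwrite('pics/w9z.png',cv2.resize(w['color'][60:260,250:400,::-1],None,fx=4,fy=3,interpolation=cv2.INTER_CUBIC))
cv2.imwrite('pics/s9z.png',cv2.resize(c['color'][150:280,260:390,::-1],None,fx=4.5,fy=4.5,interpolation=cv2.INTER_CUBIC))"
```

```text
14.75 tcp [0.5302 0.0819 0.1582] yaw 94.82 F tool [-0.04  0.79  1.6 ] M tool [ 0.041 -0.056  0.026] slot [ 9.56 -8.91]
```

View pics/s9z.png

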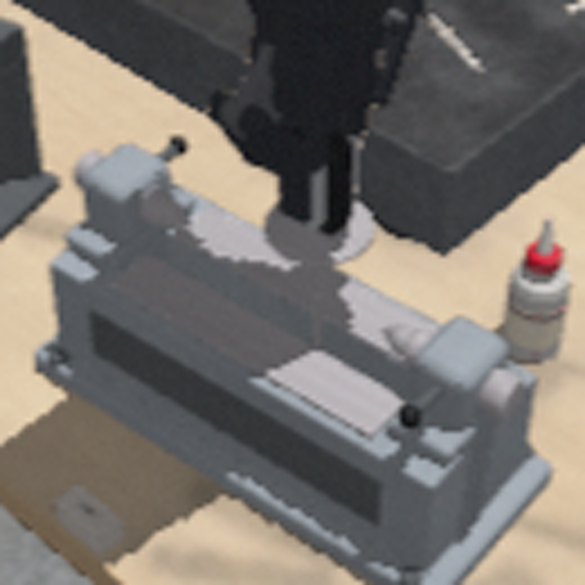

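View pics/w9z.png

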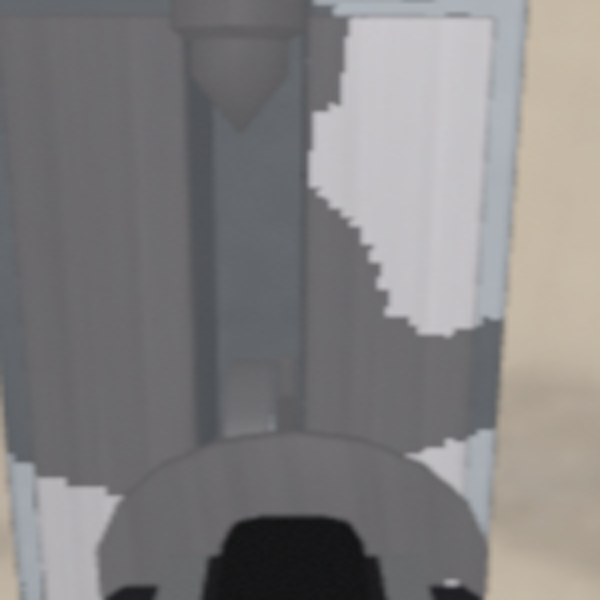

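```bash
python3 -c "
from h import *
w=cam('wrist')
f=lambda u,v:(250+u/4-.4,60+v/3-.4)
o,_=ray(w,320,200);print('cam',o,w2s(o))
for z in(.03,.037,.045): print(z,'ring L',w2s(onz(w,*f(221,375),z)),'R',w2s(onz(w,*f(275,375),z)),'foot tip',w2s(onz(w,*f(288,396),z)))
print('slot L edge',w2s(onz(w,*f(192,300),.085)),'R',w2s(onz(w,*f(303,300),.085)),'floorL',w2s(onz(w,*f(213,300),.015)))
print('near rim line',[ (z,w2s(onz(w,*f(248,362),z))[1]) for z in (.015,.037,.06)])
"
```

```text
cam [0.5221 0.1593 0.3006] [0.0079 0.0689]
0.03 ring L [-0.0081 -0.0042] R [ 0.0038 -0.0042] foot tip [ 0.0067 -0.0107]
0.037 ring L [-0.0077 -0.0023] R [ 0.0039 -0.0023] foot tip [ 0.0067 -0.0086]
0.045 ring L [-0.0073 -0.0002] R [ 0.0041 -0.0001] foot tip [ 0.0068 -0.0062]
slot L edge [-0.0096  0.0285] R [0.0095 0.0285] floorL [-0.0105  0.0154]
near rim line [(0.015, np.float64(-0.0040692230897316954)), (0.037, np.float64(0.0015515857948960809)), (0.06, np.float64(0.0074278859924615005))]
```

Request:
{"fn": "arm_command", "kwargs": {
  "targets": [
    [[-0.005, -0.0003, 0, 0, 0, 0, 1], [-0.01, -0.0003, 0, 0, 0, 0, 1], [-0.0153, -0.0003, 0, 0, 0, 0, 1], [-0.0153, -0.0003, 0, 0, 0, 0, 1]]
  ]
}}

```text
time: 15.4
tcp_pos: [0.5312, 0.0661, 0.1583]
ee_rot: [180.0, 0.0, 94.8]
wrist_force: [0.5, 0.8, -1.1]
grip_width: 0.0171
```

```bash
python3 st.py;  python3 -c "
from h import *
w=cam('wrist','w10.png')
cv2.imwrite('pics/w10z.png',cv2.resize(w['color'][60:260,250:400,::-1],None,fx=4,fy=3,interpolation=cv2.INTER_CUBIC))"
```

```text
15.4 tcp [0.5312 0.0661 0.1583] yaw 94.76 F tool [0.73 0.61 1.08] M tool [0.046 0.007 0.023] slot [  9.32 -24.72]
```

View pics/w10z.png

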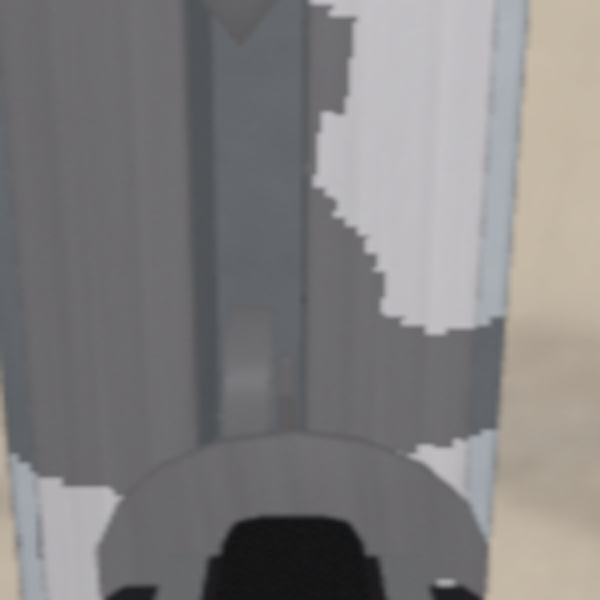

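```bash
python3 -c "
from h import *
w=cam('wrist')
f=lambda u,v:(250+u/4-.4,60+v/3-.4)
o,_=ray(w,320,200);co=w2s(o);p=w2s(onz(w,*f(248,308),.037));k=(co[1]-p[1])/(o[2]-.037)
print('bc',p[1]-.022*np.sqrt(1+k*k)); 
for z in(.036,.038):print('tip',w2s(onz(w,*f(288,352),z)),w2s(onz(w,*f(288,362),z)))
print(w2s(onz(w,*f(221,360),.045)),w2s(onz(w,*f(273,360),.045)))
"
```

```text
bc -0.020164904505950335
tip [ 0.0065 -0.0107] [ 0.0065 -0.0137]
tip [ 0.0065 -0.0102] [ 0.0065 -0.0131]
[-0.0075 -0.0108] [ 0.0034 -0.0108]
```

Request:
{"fn": "arm_command", "kwargs": {
  "targets": [
    [[0.0004, -0.0002, 0, 0, 0, -10, 1], [0.0008, -0.0004, 0, 0, 0, -20, 1], [0.0012, -0.0007, 0, 0, 0, -30, 1]]
  ]
}}

```text
time: 15.88
tcp_pos: [0.5303, 0.0683, 0.1582]
ee_rot: [180.0, -0.0, 125.2]
wrist_force: [-0.8, -0.1, -1.6]
grip_width: 0.0176
```

```bash
python3 st.py
```

```text
15.88 tcp [0.5303 0.0683 0.1582] yaw 125.17 F tool [ 0.35 -0.72  1.59] M tool [0.055 0.005 0.008] slot [  8.62 -22.48]
```

Request:
{"fn": "arm_command", "kwargs": {
  "targets": [
    [[0.0004, -0.0002, 0, 0, 0, -10, 1], [0.0008, -0.0004, 0, 0, 0, -20, 1], [0.0012, -0.0007, 0, 0, 0, -30, 1]]
  ]
}}

```text
time: 16.25
tcp_pos: [0.5291, 0.0688, 0.1582]
ee_rot: [180.0, -0.0, 155.2]
wrist_force: [-0.2, -0.5, -1.7]
grip_width: 0.0178
```

```bash
python3 st.py
```

```text
16.25 tcp [0.5291 0.0688 0.1582] yaw 155.16 F tool [-0.04 -0.55  1.71] M tool [ 0.035  0.003 -0.018] slot [  7.39 -21.84]
```

Request:
{"fn": "arm_command", "kwargs": {
  "targets": [
    [[0.0004, -0.0002, 0, 0, 0, -10, 1], [0.0008, -0.0004, 0, 0, 0, -20, 1], [0.0012, -0.0007, 0, 0, 0, -30, 1], [0.0012, -0.0007, 0, 0, 0, -30, 1]]
  ]
}}

```text
time: 16.75
tcp_pos: [0.5277, 0.0685, 0.1582]
ee_rot: [180.0, 0.0, -175.2]
wrist_force: [0.2, 0.2, -1.4]
grip_width: 0.0171
```

```bash
python3 st.py;  python3 -c "
from h import *
w=cam('wrist','w11.png');c=cam('scene','s11.png');t=cam('top','t11.png')
cv2.imwrite('pics/w11z.png',cv2.resize(w['color'][60:260,220:420,::-1],None,fx=3,fy=3,interpolation=cv2.INTER_CUBIC))"
```

```text
16.75 tcp [0.5277 0.0685 0.1582] yaw -175.25 F tool [-0.25  0.19  1.37] M tool [-0.011 -0.022  0.036] slot [  6.06 -22.06]
```

View pics/w11.png

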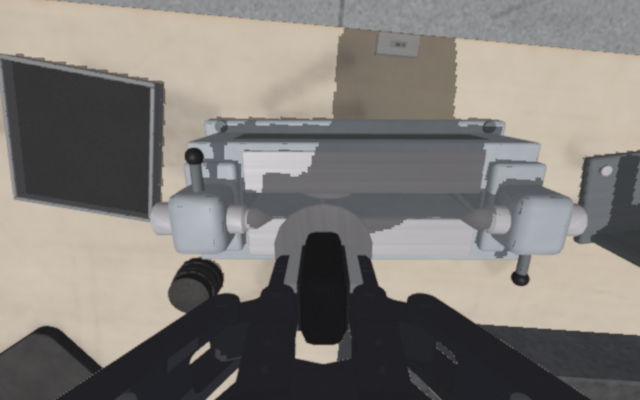

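Request:
{"fn": "arm_command", "kwargs": {
  "targets": [
    [[0.0006, 0.002, 0, 0, 0, 0, 1], [0.0012, 0.0042, 0, 0, 0, 0, 1], [0.0012, 0.0042, 0, 0, 0, 0, 1]]
  ]
}}

```text
time: 17.27
tcp_pos: [0.5263, 0.0729, 0.1583]
ee_rot: [180.0, 0.0, -175.2]
wrist_force: [0.6, 0.0, -1.8]
grip_width: 0.0176
```

```bash
python3 st.py
```

```text
17.27 tcp [0.5263 0.0729 0.1583] yaw -175.18 F tool [-0.62 -0.01  1.79] M tool [ 0.026 -0.278  0.035] slot [  4.95 -17.55]
```

Request:
{"fn": "arm_command", "kwargs": {
  "targets": [
    [[-0.0004, 0, 0, 0, 0, 0, 1]]
  ]
}}

```text
time: 17.4
tcp_pos: [0.5266, 0.0727, 0.1582]
ee_rot: [180.0, 0.0, -175.2]
wrist_force: [1.0, 0.1, -1.7]
grip_width: 0.0173
```

```bash
python3 st.py
```

```text
17.4 tcp [0.5266 0.0727 0.1582] yaw -175.19 F tool [-1.    0.02  1.66] M tool [-0.053 -0.16  -0.008] slot [  5.25 -17.76]
```

Request:
{"fn": "arm_command", "kwargs": {
  "targets": [
    [[-0.0006, 0, 0, 0, 0, 0, 1], [-0.0006, 0, 0, 0, 0, 0, 1]]
  ]
}}

```text
time: 17.65
tcp_pos: [0.5271, 0.0726, 0.1582]
ee_rot: [180.0, -0.0, -175.2]
wrist_force: [0.2, 0.0, -1.7]
grip_width: 0.0174
```

```bash
python3 st.py
```

```text
17.65 tcp [0.5271 0.0726 0.1582] yaw -175.19 F tool [-0.18  0.01  1.73] M tool [-0.053 -0.096 -0.017] slot [  5.77 -17.97]
```

Request:
{"fn": "arm_command", "kwargs": {
  "targets": [
    [[0, 0, -0.002, 0, 0, 0, 1], [0, 0, -0.004, 0, 0, 0, 1], [0, 0, -0.006, 0, 0, 0, 1]]
  ]
}}

```text
time: 18.02
tcp_pos: [0.5271, 0.0726, 0.1644]
ee_rot: [180.0, 0.0, -175.2]
wrist_force: [-0.0, 0.6, -1.8]
grip_width: 0.0171
```

```bash
python3 st.py
```

```text
18.02 tcp [0.5271 0.0726 0.1644] yaw -175.19 F tool [-0.    0.56  1.82] M tool [ 0.029 -0.061 -0.01 ] slot [  5.78 -17.95]
```

Request:
{"fn": "arm_command", "kwargs": {
  "targets": [
    [[0, 0, -0.0015, 0, 0, 0, 1], [0, 0, -0.003, 0, 0, 0, 1], [0, 0, -0.0045, 0, 0, 0, 1], [0, 0, -0.006, 0, 0, 0, 1]]
  ]
}}

```text
time: 18.52
tcp_pos: [0.527, 0.0726, 0.1702]
ee_rot: [-180.0, -0.0, -175.2]
wrist_force: [0.4, -0.4, -2.5]
grip_width: 0.0171
```

```bash
python3 st.py
```

```text
18.52 tcp [0.527  0.0726 0.1702] yaw -175.18 F tool [-0.32 -0.44  2.49] M tool [ 0.013 -0.075  0.003] slot [  5.69 -17.92]
```

Request:
{"fn": "arm_command", "kwargs": {
  "targets": [
    [[0, 0, -0.004, 0, 0, 0, 1], [0, 0, -0.008, 0, 0, 0, 1], [0, 0, -0.012, 0, 0, 0, 1], [0, 0, -0.016, 0, 0, 0, 1], [0, 0, -0.02, 0, 0, 0, 1]]
  ]
}}

```text
time: 19.15
tcp_pos: [0.5271, 0.0726, 0.1905]
ee_rot: [180.0, 0.0, -175.2]
wrist_force: [-0.1, 0.6, -2.7]
grip_width: 0.0174
```

```bash
python3 st.py; python3 -c "
from h import *
w=cam('wrist','w12.png');c=cam('scene','s12.png')
cv2.imwrite('pics/s12z.png',cv2.resize(c['color'][150:280,270:400,::-1],None,fx=4.5,fy=4.5,interpolation=cv2.INTER_CUBIC))"
```

```text
19.15 tcp [0.5271 0.0726 0.1905] yaw -175.19 F tool [0.04 0.64 2.72] M tool [-0.019 -0.039  0.024] slot [  5.8  -17.91]
```

View pics/s12z.png

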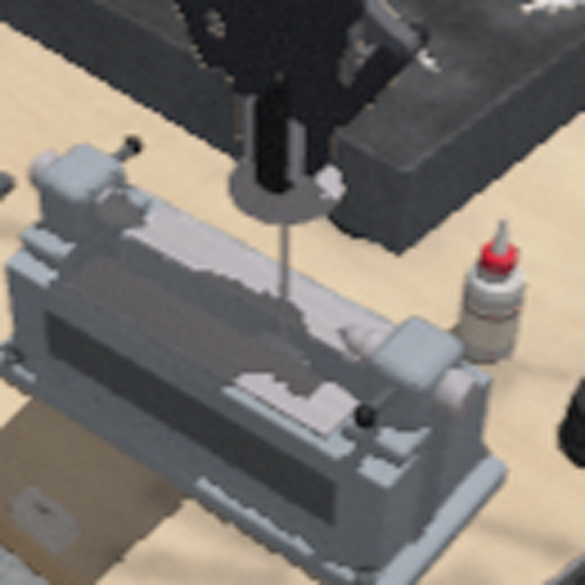

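Request:
{"fn": "arm_command", "kwargs": {
  "targets": [
    [[0, 0, -0.006, 0, 0, 0, 1], [0, 0, -0.012, 0, 0, 0, 1], [0, 0, -0.018, 0, 0, 0, 1], [0, 0, -0.024, 0, 0, 0, 1], [0, 0, -0.03, 0, 0, 0, 1]]
  ]
}}

```text
time: 19.88
tcp_pos: [0.5272, 0.0726, 0.2207]
ee_rot: [180.0, 0.0, -175.2]
wrist_force: [0.0, -0.8, -3.3]
grip_width: 0.0173
```

Request:
{"fn": "arm_command", "kwargs": {
  "targets": [
    [[0, 0, -0.007, 0, 0, 0, 1], [0, 0, -0.014, 0, 0, 0, 1], [0, 0, -0.021, 0, 0, 0, 1], [0, 0, -0.028, 0, 0, 0, 1], [0, 0, -0.035, 0, 0, 0, 1]]
  ]
}}

```text
time: 20.5
tcp_pos: [0.5271, 0.0726, 0.2557]
ee_rot: [180.0, -0.0, -175.2]
wrist_force: [0.8, 0.4, -2.5]
grip_width: 0.0174
```

```bash
python3 st.py; python3 -c "
from h import *
w=cam('wrist','w13.png');c=cam('scene','s13.png')
cv2.imwrite('pics/s13z.png',cv2.resize(c['color'][120:250,270:400,::-1],None,fx=4.5,fy=4.5,interpolation=cv2.INTER_CUBIC))"
```

```text
20.5 tcp [0.5271 0.0726 0.2557] yaw -175.18 F tool [-0.8   0.36  2.51] M tool [ 0.04  -0.036  0.029] slot [  5.78 -17.92]
```

View pics/s13z.png

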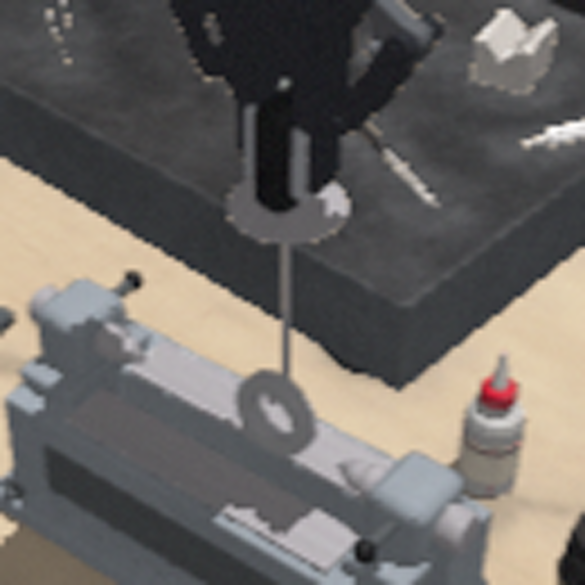

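View pics/w13.png

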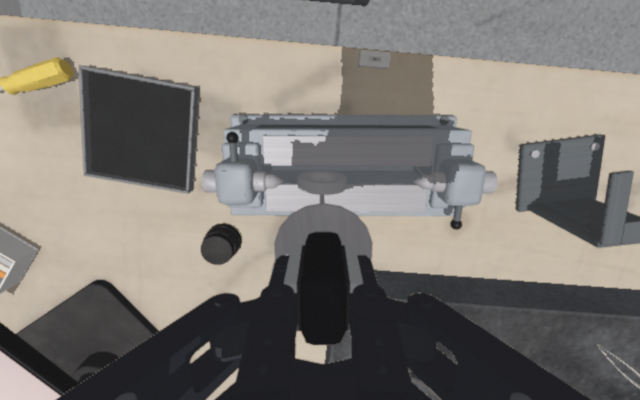

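The ring hangs on the hook, at scene-zoom (275,412) and wrist (323,181). Next I'll raise it, tip the foot up a little, and carry it to the tray.

Request:
{"fn": "arm_command", "kwargs": {
  "targets": [
    [[0, 0, -0.008, 0, 1, 0, 1], [0, 0, -0.018, 0, 2.5, 0, 1], [0, 0, -0.03, 0, 4, 0, 1], [0, 0, -0.042, 0, 5, 0, 1], [0, 0, -0.05, 0, 6, 0, 1]]
  ]
}}

```text
time: 21.22
tcp_pos: [0.5273, 0.0726, 0.3055]
ee_rot: [180.0, -6.0, -175.2]
wrist_force: [-0.5, 0.3, -2.0]
grip_width: 0.0172
```

```bash
python3 st.py; python3 -c "
from h import *
c=cam('scene','s14.png')
cv2.imwrite('pics/s14z.png',cv2.resize(c['color'][100:230,270:400,::-1],None,fx=4.5,fy=4.5,interpolation=cv2.INTER_CUBIC))"
```

```text
21.23 tcp [0.5273 0.0726 0.3055] yaw -175.19 F tool [0.3  0.34 2.09] M tool [-0.034 -0.155 -0.015] slot [  5.92 -17.92]
```

View pics/s14z.png

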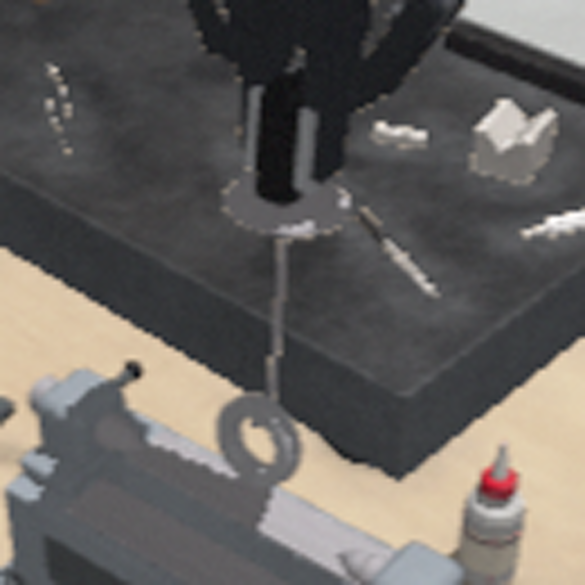

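Request:
{"fn": "arm_command", "kwargs": {
  "targets": [
    [[0, -0.006, 0, 0, 0, 0, 1], [0, -0.018, 0, 0, 0, 0, 1], [0, -0.036, 0, 0, 0, 0, 1], [0, -0.056, 0, 0, 0, 0, 1], [0, -0.078, 0, 0, 0, 0, 1]]
  ]
}}

```text
time: 21.9
tcp_pos: [0.5337, -0.0072, 0.3052]
ee_rot: [-180.0, -6.0, -175.2]
wrist_force: [0.3, -0.2, -3.1]
grip_width: 0.0171
```

Request:
{"fn": "arm_command", "kwargs": {
  "targets": [
    [[-0.001, -0.023, 0, 0, 0, 0, 1], [-0.001, -0.046, 0, 0, 0, 0, 1], [-0.002, -0.069, 0, 0, 0, 0, 1], [-0.002, -0.092, 0, 0, 0, 0, 1], [-0.0024, -0.112, 0, 0, 0, 0, 1]]
  ]
}}

```text
time: 22.52
tcp_pos: [0.5452, -0.1189, 0.305]
ee_rot: [-180.0, -6.0, -175.3]
wrist_force: [-0.5, 0.2, -3.2]
grip_width: 0.0172
```

Request:
{"fn": "arm_command", "kwargs": {
  "targets": [
    [[0, -0.014, 0, 0, 0, 0, 1], [0, -0.024, 0, 0, 0, 0, 1], [0, -0.03, 0, 0, 0, 0, 1], [0, -0.0326, 0, 0, 0, 0, 1], [0, -0.0326, 0, 0, 0, 0, 1]]
  ]
}}

```text
time: 23.15
tcp_pos: [0.5483, -0.1486, 0.3049]
ee_rot: [180.0, -6.0, -175.2]
wrist_force: [1.2, -0.3, -2.8]
grip_width: 0.0175
```

```bash
python3 st.py; python3 -c "
from h import *
c=cam('scene','s15.png');w=cam('wrist','w15.png')
cv2.imwrite('pics/s15z.png',cv2.resize(c['color'][120:350,300:530,::-1],None,fx=2.6,fy=2.6,interpolation=cv2.INTER_CUBIC))"
```

```text
23.15 tcp [ 0.5483 -0.1486  0.3049] yaw -175.16 F tool [-1.51 -0.36  2.68] M tool [ 0.038 -0.183  0.05 ] slot [   8.71 -240.17]
```

View pics/s15z.png

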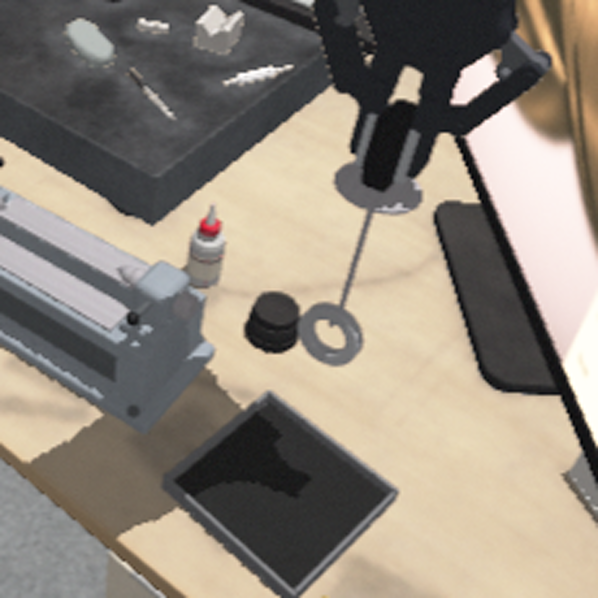

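View pics/w15.png

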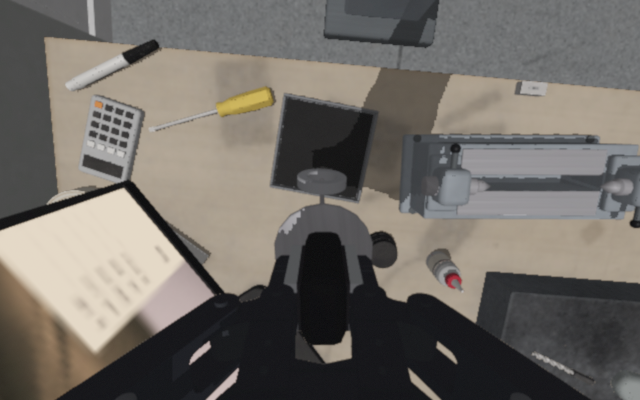

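```bash
python3 -c "
from h import *
w=cam('wrist');c=cam('scene');t=cam('top')
print('ring',tri([ray(c,427.7,247.3),ray(w,321,181)]))
print('tray corners wrist',[onz(w,u,v,.016) for u,v in((285,94),(376,110),(360,202),(271,189))])
print('lens',onz(w,383,248,.035))
"
```

```text
ring (array([ 0.5245, -0.1531,  0.1801]), [np.float64(0.0005093162332312122), np.float64(0.0005093162332312688)])
tray corners wrist [array([ 0.4364, -0.2091,  0.016 ]), array([ 0.4464, -0.0863,  0.016 ]), array([ 0.5737, -0.0938,  0.016 ]), array([ 0.5658, -0.221 ,  0.016 ])]
lens [ 0.6328 -0.0571  0.035 ]
```

Request:
{"fn": "arm_command", "kwargs": {
  "targets": [
    [[-0.0016, 0, 0.015, 0, 0, 0, 1], [-0.0037, 0, 0.035, 0, 0, 0, 1], [-0.0063, 0, 0.06, 0, 0, 0, 1], [-0.0089, 0, 0.085, 0, 0, 0, 1], [-0.011, 0, 0.105, 0, 0, 0, 1]]
  ]
}}

```text
time: 24.02
tcp_pos: [0.5474, -0.1488, 0.1973]
ee_rot: [180.0, -6.1, -175.2]
wrist_force: [-0.6, 0.9, -3.4]
grip_width: 0.0173
```

Request:
{"fn": "arm_command", "kwargs": {
  "targets": [
    [[-0.0015, 0, 0.014, 0, 0, 0, 1], [-0.0025, 0, 0.024, 0, 0, 0, 1], [-0.0031, 0, 0.03, 0, 0, 0, 1], [-0.0031, 0, 0.03, 0, 0, 0, 1]]
  ]
}}

```text
time: 24.52
tcp_pos: [0.5481, -0.149, 0.1691]
ee_rot: [180.0, -6.0, -175.2]
wrist_force: [0.9, -0.5, -3.3]
grip_width: 0.0176
```

```bash
python3 st.py; python3 -c "
from h import *
c=cam('scene','s16.png');w=cam('wrist','w16.png')
cv2.imwrite('pics/s16z.png',cv2.resize(c['color'][200:350,340:490,::-1],None,fx=4,fy=4,interpolation=cv2.INTER_CUBIC))"
```

```text
24.52 tcp [ 0.5481 -0.149   0.1691] yaw -175.19 F tool [-1.16 -0.58  3.24] M tool [-0.002 -0.202  0.015] slot [   8.56 -240.53]
```

View pics/s16z.png

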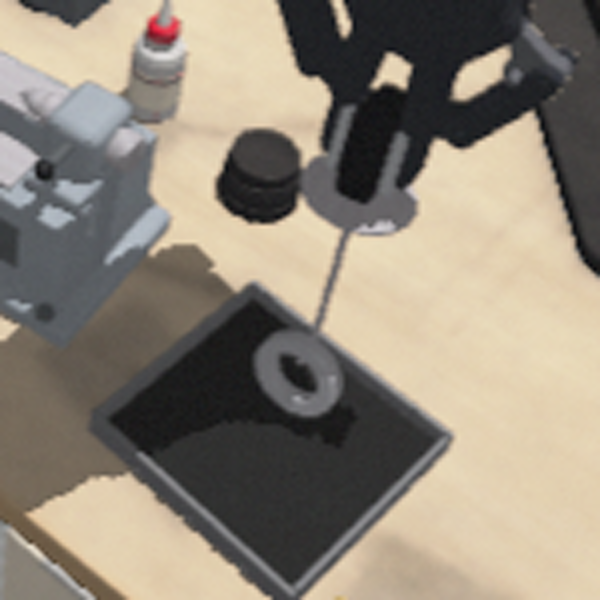

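View pics/w16.png

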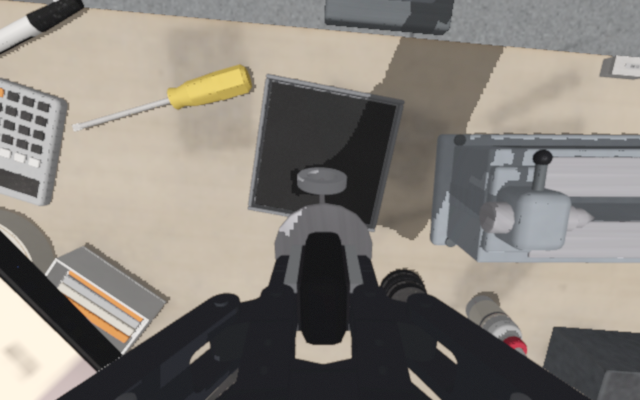

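Request:
{"fn": "arm_command", "kwargs": {
  "targets": [
    [[-0.0003, 0, 0.003, 0, 0, 0, 1], [-0.0006, 0, 0.006, 0, 0, 0, 1], [-0.0009, 0, 0.009, 0, 0, 0, 1], [-0.001, 0, 0.01, 0, 0, 0, 1], [-0.001, 0, 0.01, 0, 0, 0, 1]]
  ]
}}

```text
time: 25.25
tcp_pos: [0.548, -0.1491, 0.1591]
ee_rot: [180.0, -6.0, -175.2]
wrist_force: [-0.4, -0.5, -2.7]
grip_width: 0.0172
```

```bash
python3 st.py
```

```text
25.25 tcp [ 0.548  -0.1491  0.1591] yaw -175.19 F tool [ 0.18 -0.41  2.78] M tool [-0.03  -0.181 -0.017] slot [   8.45 -240.55]
```

Request:
{"fn": "arm_command", "kwargs": {
  "targets": [
    [[-0.0002, 0, 0.002, 0, 0, 0, 1], [-0.0004, 0, 0.004, 0, 0, 0, 1], [-0.0004, 0, 0.004, 0, 0, 0, 1]]
  ]
}}

```text
time: 25.62
tcp_pos: [0.548, -0.149, 0.155]
ee_rot: [180.0, -6.0, -175.2]
wrist_force: [0.0, -0.2, -1.8]
grip_width: 0.0174
```

```bash
python3 st.py; python3 -c "
from h import *
c=cam('scene','s17.png');w=cam('wrist','w17.png')
cv2.imwrite('pics/s17z.png',cv2.resize(c['color'][220:340,350:470,::-1],None,fx=5,fy=5,interpolation=cv2.INTER_CUBIC))
cv2.imwrite('pics/w17z.png',cv2.resize(w['color'][60:260,230:420,::-1],None,fx=3,fy=3,interpolation=cv2.INTER_CUBIC))"
```

```text
25.62 tcp [ 0.548 -0.149  0.155] yaw -175.19 F tool [-0.18 -0.18  1.75] M tool [-0.018 -0.143  0.033] slot [   8.38 -240.47]
```

View pics/s17z.png

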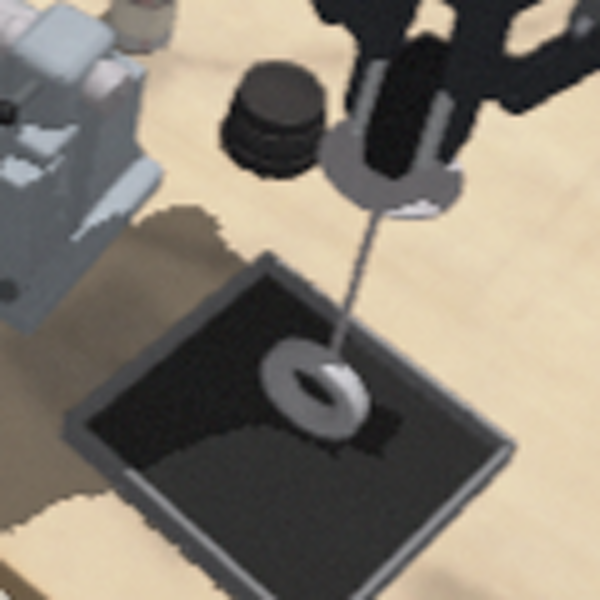

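View pics/w17z.png

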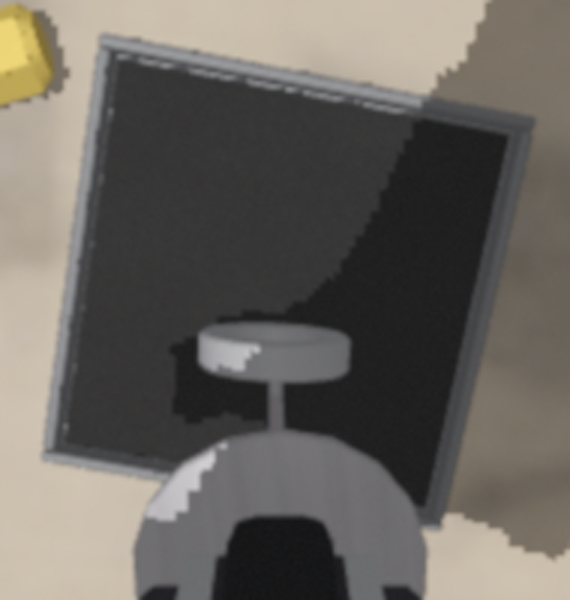

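Request:
{"fn": "arm_command", "kwargs": {
  "targets": [
    [[0.003, 0, 0.0002, 0, -1.5, 0, 1], [0.0063, 0, 0.0004, 0, -3, 0, 1], [0.0095, 0, 0.0006, 0, -4.5, 0, 1], [0.0126, 0, 0.0007, 0, -6, 0, 1], [0.0126, 0, 0.0007, 0, -6, 0, 1]]
  ]
}}

```text
time: 26.35
tcp_pos: [0.5347, -0.1503, 0.1561]
ee_rot: [180.0, 0.0, -175.2]
wrist_force: [0.9, -0.5, -1.8]
grip_width: 0.0174
```

```bash
python3 st.py; python3 -c "
from h import *
c=cam('scene','s18.png');w=cam('wrist','w18.png')
cv2.imwrite('pics/s18z.png',cv2.resize(c['color'][220:340,350:470,::-1],None,fx=5,fy=5,interpolation=cv2.INTER_CUBIC))
cv2.imwrite('pics/w18z.png',cv2.resize(w['color'][60:260,230:420,::-1],None,fx=3,fy=3,interpolation=cv2.INTER_CUBIC))"
```

```text
26.35 tcp [ 0.5347 -0.1503  0.1561] yaw -175.23 F tool [-0.86 -0.55  1.84] M tool [-0.017 -0.007 -0.006] slot [  -4.92 -240.75]
```

View pics/s18z.png

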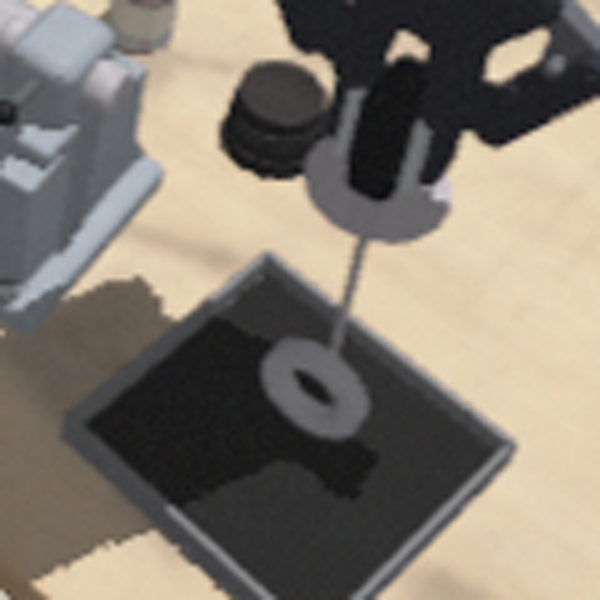

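View pics/w18z.png

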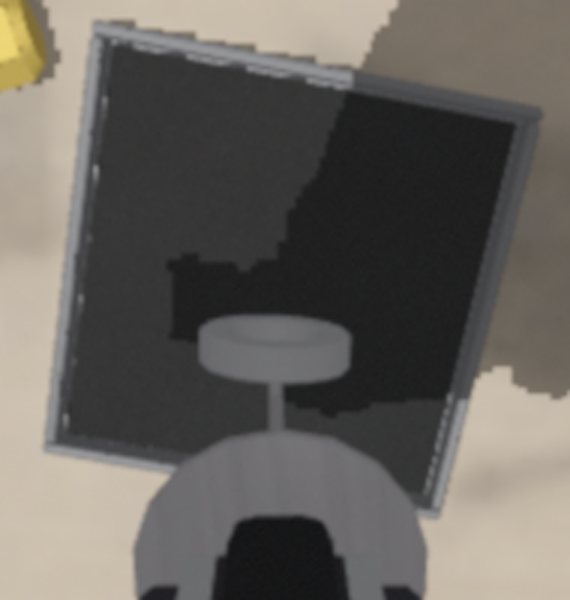

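Request:
{"fn": "arm_command", "kwargs": {
  "targets": [
    [[0.0025, 0, 0, 0, 0, 0, 1], [0.005, 0, 0, 0, 0, 0, 1], [0.0075, 0, 0, 0, 0, 0, 1], [0.01, 0, 0, 0, 0, 0, 1]]
  ]
}}

```text
time: 26.95
tcp_pos: [0.5254, -0.1509, 0.1557]
ee_rot: [180.0, 0.0, -175.2]
wrist_force: [-0.8, -0.3, -1.5]
grip_width: 0.0174
```

```bash
cat > sh.py <<'E'
from h import *
import sys
n=sys.argv[1]
c=cam('scene','s%s.png'%n);w=cam('wrist','w%s.png'%n)
a=cv2.resize(c['color'][230:330,350:450,::-1],None,fx=4,fy=4,interpolation=cv2.INTER_CUBIC)
b=cv2.resize(w['color'][100:233,260:393,::-1],None,fx=3,fy=3,interpolation=cv2.INTER_CUBIC)
cv2.imwrite('pics/b%s.png'%n,np.hstack([a[:399],b[:399]]))
E
python3 st.py; python3 sh.py 19
```

```text
26.95 tcp [ 0.5254 -0.1509  0.1557] yaw -175.18 F tool [ 0.82 -0.27  1.55] M tool [-0.003 -0.039 -0.032] slot [ -14.27 -240.55]
```

View pics/b19.png

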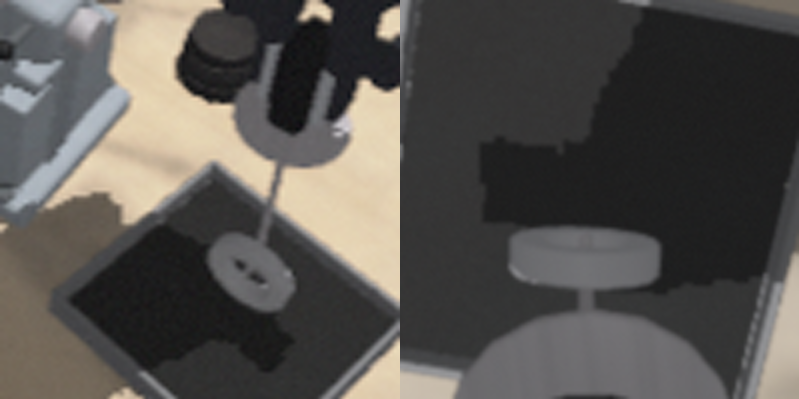

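Request:
{"fn": "arm_command", "kwargs": {
  "targets": [
    [[0.002, 0, 0, 0, 0, 0, 1], [0.004, 0, 0, 0, 0, 0, 1], [0.006, 0, 0, 0, 0, 0, 1], [0.008, 0, 0, 0, 0, 0, 1]]
  ]
}}

```text
time: 27.55
tcp_pos: [0.5174, -0.1516, 0.1558]
ee_rot: [180.0, -0.0, -175.2]
wrist_force: [-0.6, 0.4, -1.7]
grip_width: 0.0171
```

```bash
python3 st.py; python3 sh.py 20
```

```text
27.55 tcp [ 0.5174 -0.1516  0.1558] yaw -175.19 F tool [0.6  0.47 1.69] M tool [ 0.002 -0.033  0.032] slot [ -22.3  -240.55]
```

View pics/b20.png

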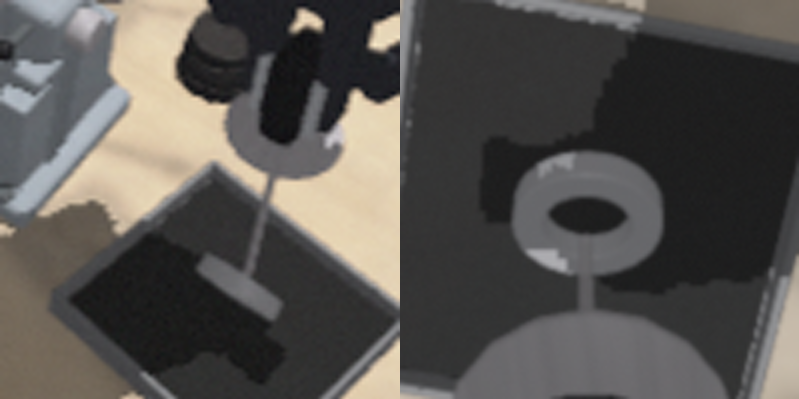

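Request:
{"fn": "arm_command", "kwargs": {
  "targets": [
    [[0.003, 0, 0.0025, 0, 0, 0, 1], [0.006, 0, 0.005, 0, 0, 0, 1], [0.0085, 0, 0.0075, 0, 0, 0, 1], [0.011, 0, 0.01, 0, 0, 0, 1], [0.0133, 0, 0.0125, 0, 0, 0, 1]]
  ]
}}

```text
time: 28.28
tcp_pos: [0.5041, -0.1527, 0.1431]
ee_rot: [180.0, -0.0, -175.2]
wrist_force: [0.0, 0.3, -2.5]
grip_width: 0.0179
```

```bash
python3 st.py; python3 sh.py 21
```

```text
28.27 tcp [ 0.5041 -0.1527  0.1431] yaw -175.19 F tool [-0.04  0.27  2.47] M tool [-0.059 -0.035  0.043] slot [ -35.62 -240.6 ]
```

View pics/b21.png

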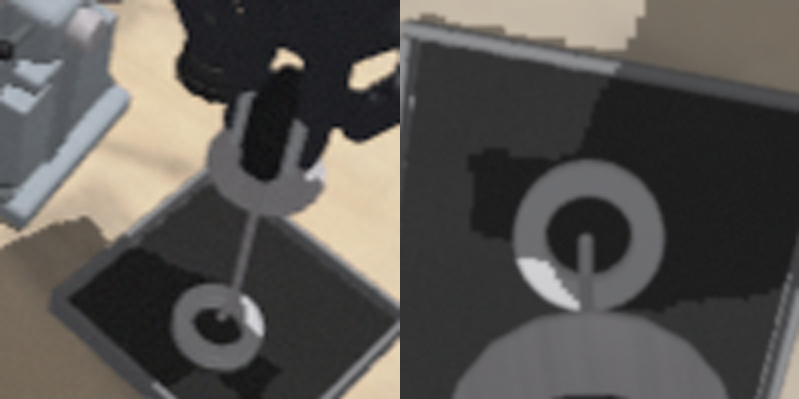

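```bash
python3 -c "
from h import *
w=cam('wrist');c=cam('scene')
print('ring',tri([ray(c,404.4,311.2),ray(w,322.4,178)]))
print(onz(c,404.4,311.2,.017),onz(w,322.4,178,.017),onz(w,322.4,178,.012))
e=[.5051,-.1552,.1431-.1205];print('wire end proj',proj(c,e),proj(w,e),'tip',proj(w,[e[0]-.012,e[1]-.001,e[2]]))
"
```

```text
ring (array([ 0.4898, -0.1551,  0.0179]), [np.float64(0.00029335115267329097), np.float64(0.0002933511526732304)])
[ 0.4905 -0.1551  0.017 ] [ 0.4899 -0.1548  0.017 ] [ 0.4911 -0.1547  0.012 ]
wire end proj [408.9046 304.9982] [320.4745 196.43  ] tip [320.4623 183.0472]
```

```bash
python3 -c "
from h import *
w=cam('wrist','w22.png');c=cam('scene','s22.png')
cv2.imwrite('pics/w22z.png',cv2.resize(w['color'][140:220,280:370,::-1],None,fx=7,fy=7,interpolation=cv2.INTER_CUBIC))
cv2.imwrite('pics/s22z.png',cv2.resize(c['color'][285:345,375:445,::-1],None,fx=8,fy=8,interpolation=cv2.INTER_CUBIC))
for z in(.012,.017): print(onz(w,322.4,152.5,z),onz(w,322.4,203.8,z),onz(w,297.7,178,z),onz(w,348,178,z))
"; python3 st.py
```

```text
[ 0.4691 -0.1566  0.012 ] [ 0.5159 -0.1527  0.012 ] [ 0.4936 -0.1767  0.012 ] [ 0.4898 -0.132   0.012 ]
[ 0.4683 -0.1567  0.017 ] [ 0.5143 -0.1528  0.017 ] [ 0.4924 -0.1763  0.017 ] [ 0.4886 -0.1325  0.017 ]
28.57 tcp [ 0.5045 -0.1527  0.1434] yaw -175.18 F tool [-0.49 -0.02  1.2 ] M tool [0.008 0.022 0.016] slot [ -35.25 -240.61]
```

View pics/w22z.png

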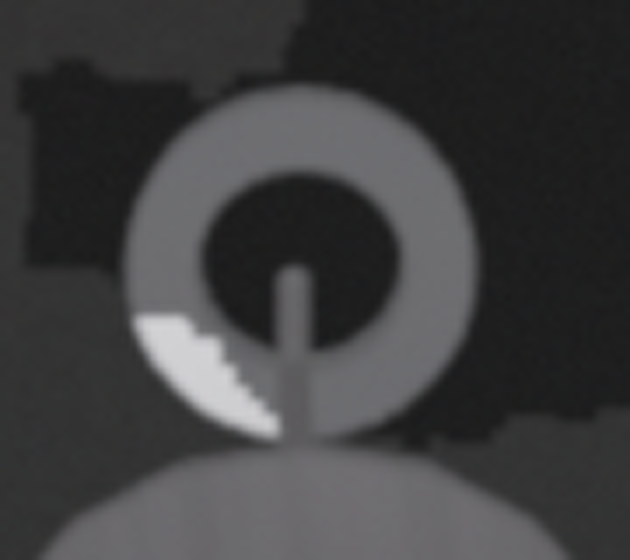

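View pics/s22z.png

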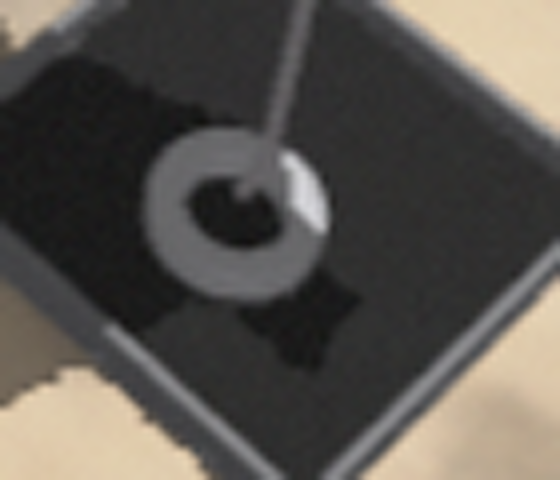

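Request:
{"fn": "arm_command", "kwargs": {
  "targets": [
    [[0, 0, -0.004, 0, 0, 0, 1], [0, 0, -0.01, 0, 0, 0, 1], [0, 0, -0.02, 0, 0, 0, 1], [0, 0, -0.035, 0, 0, 0, 1]]
  ]
}}

```text
time: 29.08
tcp_pos: [0.5042, -0.1527, 0.1791]
ee_rot: [180.0, -0.0, -175.2]
wrist_force: [0.4, -0.0, -1.5]
grip_width: 0.0173
```

```bash
python3 st.py; python3 sh.py 23
```

```text
29.07 tcp [ 0.5042 -0.1527  0.1791] yaw -175.19 F tool [-0.37 -0.04  1.48] M tool [ 0.014 -0.023 -0.015] slot [ -35.54 -240.62]
```

View pics/b23.png

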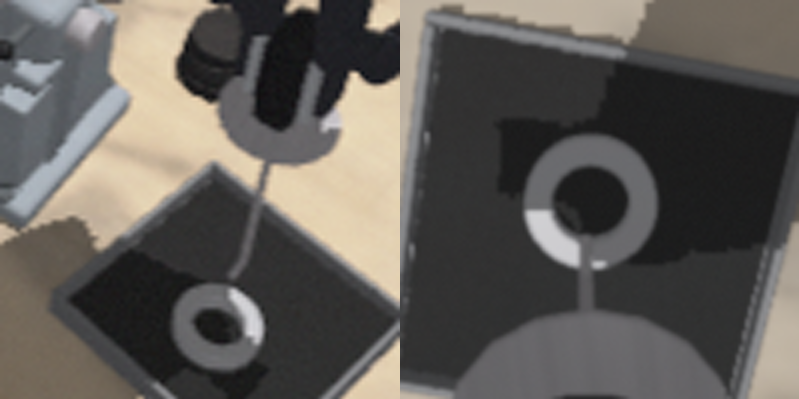

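Request:
{"fn": "arm_command", "kwargs": {
  "targets": [
    [[0, 0, -0.05, 0, 0, 5, 1], [0, 0, -0.1, 0, 0, 15, 1], [0, 0.02, -0.118, 0, 0, 25, 1], [0, 0.05, -0.118, 0, 0, 35, 1], [0, 0.09, -0.118, 0, 0, 45, 1]]
  ]
}}

```text
time: 29.8
tcp_pos: [0.4967, -0.0629, 0.2967]
ee_rot: [180.0, 0.0, 139.4]
wrist_force: [0.0, 0.1, -1.8]
grip_width: 0.0172
```

```bash
python3 st.py; python3 -c "
from h import *
go([.5105,.3721,.297],12.3)"
```

```text
29.8 tcp [ 0.4967 -0.0629  0.2967] yaw 139.38 F tool [0.03 0.07 1.79] M tool [-0.009 -0.    -0.037] slot [ -35.68 -150.46]
row [ 0.2727  0.3392 -0.0003] [  0.07  -0.01 127.08]
```

Request:
{"fn": "arm_command", "kwargs": {
  "targets": [
    [[0.021, 0.026, 0, 0, 0, 10, 1], [0.042, 0.052, 0, 0, 0, 20, 1], [0.063, 0.078, 0, 0, 0, 30, 1], [0.084, 0.104, 0, 0, 0, 40, 1], [0.105, 0.13, 0, 0, 0, 50, 1]]
  ]
}}

```text
time: 30.42
tcp_pos: [0.5003, 0.1051, 0.2964]
ee_rot: [180.0, -0.0, 89.5]
wrist_force: [-0.6, -0.5, -0.6]
grip_width: 0.0173
```

```bash
python3 st.py; python3 -c "
from h import *
go([.5105,.3721,.297],12.3)"
```

```text
30.43 tcp [0.5003 0.1051 0.2964] yaw 89.48 F tool [-0.54 -0.55  0.6 ] M tool [-0.045  0.009  0.001] slot [-18.33  16.65]
row [ 0.2671  0.0078 -0.0006] [ 0.01 -0.02 77.18]
```

Request:
{"fn": "arm_command", "kwargs": {
  "targets": [
    [[0.04, 0.001, 0, 0, 0, 10, 1], [0.08, 0.002, 0, 0, 0, 20, 1], [0.12, 0.003, 0, 0, 0, 30, 1], [0.16, 0.005, 0, 0, 0, 40, 1], [0.2, 0.006, 0, 0, 0, 50, 1]]
  ]
}}

```text
time: 31.05
tcp_pos: [0.507, 0.3053, 0.2963]
ee_rot: [180.0, -0.0, 39.5]
wrist_force: [-0.4, -0.0, -1.4]
grip_width: 0.017
```

```bash
python3 st.py; python3 -c "
from h import *
go([.5105,.3721,.297],12.3)"
```

```text
31.05 tcp [0.507  0.3053 0.2963] yaw 39.48 F tool [-0.35 -0.25  1.36] M tool [-0.031 -0.029  0.067] slot [  4.74 215.59]
row [ 0.0452 -0.0493 -0.0007] [ 0.   -0.01 27.18]
```

Request:
{"fn": "arm_command", "kwargs": {
  "targets": [
    [[0.018, -0.02, 0, 0, 0, 10, 1], [0.035, -0.038, 0, 0, 0, 20, 1], [0.0452, -0.0493, 0, 0, 0, 27.2, 1], [0.0452, -0.0493, 0, 0, 0, 27.2, 1], [0.0452, -0.0493, 0, 0, 0, 27.2, 1]]
  ]
}}

```text
time: 31.68
tcp_pos: [0.5104, 0.3699, 0.2963]
ee_rot: [180.0, 0.0, 12.7]
wrist_force: [0.7, -0.3, -1.3]
grip_width: 0.0173
```

```bash
python3 st.py; python3 -c "
from h import *
go([.5105,.3721,.1395],12.3)
w=cam('wrist','w24.png');cv2.imwrite('pics/w24z.png',cv2.resize(w['color'][100:270,250:400,::-1],None,fx=3.5,fy=3.5,interpolation=cv2.INTER_CUBIC))"
```

```text
31.68 tcp [0.5104 0.3699 0.2963] yaw 12.73 F tool [0.64 0.4  1.35] M tool [-0.074 -0.031 -0.026] slot [ 13.42 279.7 ]
row [ 0.0007 -0.0022  0.1568] [0.03 0.01 0.43]
```

View pics/w24z.png

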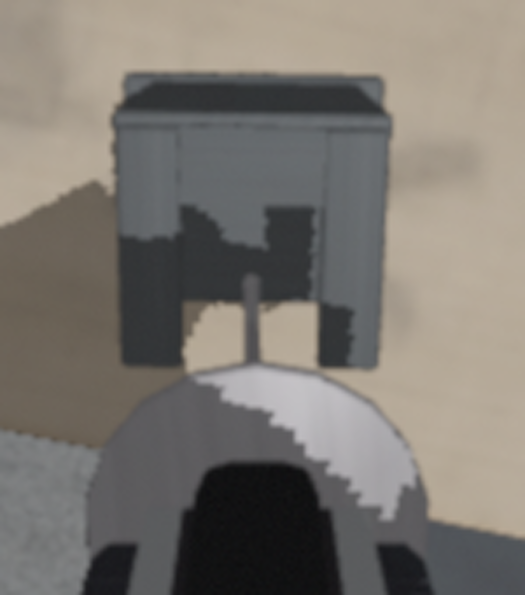

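Request:
{"fn": "arm_command", "kwargs": {
  "targets": [
    [[0.0005, -0.0015, 0.015, 0, 0, 0.2, 1], [0.0005, -0.0015, 0.04, 0, 0, 0.2, 1], [0.0005, -0.0015, 0.07, 0, 0, 0.2, 1], [0.0005, -0.0015, 0.1, 0, 0, 0.2, 1], [0.0005, -0.0015, 0.12, 0, 0, 0.2, 1]]
  ]
}}

```text
time: 32.35
tcp_pos: [0.5096, 0.3713, 0.1739]
ee_rot: [179.9, 0.1, 12.4]
wrist_force: [0.9, -0.2, -0.5]
grip_width: 0.0175
```

```bash
python3 st.py; python3 -c "
from h import *
go([.5105,.3721,.1395],12.3)"
```

```text
32.35 tcp [0.5096 0.3713 0.1739] yaw 12.42 F tool [0.85 0.36 0.46] M tool [-0.01   0.029 -0.   ] slot [ 12.78 281.24]
row [ 0.0011 -0.0006  0.0344] [0.06 0.12 0.12]
```

Request:
{"fn": "arm_command", "kwargs": {
  "targets": [
    [[0.0005, -0.0005, 0.012, 0, 0, 0, 1], [0.0008, -0.0005, 0.022, 0, 0, 0, 1], [0.0008, -0.0005, 0.029, 0, 0, 0, 1], [0.0008, -0.0005, 0.033, 0, 0, 0, 1], [0.0008, -0.0005, 0.0345, 0, 0, 0, 1]]
  ]
}}

```text
time: 32.98
tcp_pos: [0.5112, 0.3732, 0.1419]
ee_rot: [-180.0, -0.0, 12.4]
wrist_force: [0.3, -0.4, -1.1]
grip_width: 0.0175
```

```bash
python3 st.py
```

```text
32.98 tcp [0.5112 0.3732 0.1419] yaw 12.42 F tool [0.16 0.46 1.14] M tool [0.006 0.026 0.018] slot [ 14.51 282.93]
```

Request:
{"fn": "arm_command", "kwargs": {
  "targets": [
    [[-0.0005, 0.001, 0.001, 0, 0, 0, 1], [-0.0005, 0.001, 0.002, 0, 0, 0, 1], [-0.0005, 0.001, 0.0025, 0, 0, 0, 1]]
  ]
}}

```text
time: 33.35
tcp_pos: [0.5109, 0.372, 0.1395]
ee_rot: [-180.0, -0.0, 12.4]
wrist_force: [-1.4, -1.3, 4.0]
grip_width: 0.0172
```

```bash
python3 st.py
```

```text
33.35 tcp [0.5109 0.372  0.1395] yaw 12.41 F tool [-1.68  0.94 -4.02] M tool [-0.137 -0.418  0.004] slot [ 14.11 281.81]
```

Request:
{"fn": "arm_command", "kwargs": {
  "targets": [
    [[0, 0, -0.0004, 0, 0, 0, 0.6], [0, 0, -0.0004, 0, 0, 0, 0.3], [0, 0, -0.0004, 0, 0, 0, -0.2], [0, 0, -0.0004, 0, 0, 0, -1], [0, 0, -0.0004, 0, 0, 0, -1]]
  ]
}}

```text
time: 33.98
tcp_pos: [0.5108, 0.372, 0.1397]
ee_rot: [-180.0, -0.0, 12.4]
wrist_force: [-0.5, -0.1, -0.9]
grip_width: 0.0823
```

Request:
{"fn": "arm_command", "kwargs": {
  "targets": [
    [[0, 0, 0, 0, 0, 0, -1], [0, 0, 0, 0, 0, 0, -1], [0, 0, -0.03, 0, 0, 0, -1], [0, 0, -0.07, 0, 0, 0, -1], [0, 0, -0.11, 0, 0, 0, -1]]
  ]
}}

```text
time: 34.6
tcp_pos: [0.5107, 0.3718, 0.2508]
ee_rot: [180.0, 0.0, 12.4]
wrist_force: [0.4, 0.6, -1.3]
grip_width: 0.0851
```

Request:
{"fn": "arm_command", "kwargs": {
  "targets": [
    [[-0.03, 0, -0.04, 0, 0, 0, -1], [-0.06, 0, -0.06, 0, 0, 0, -1], [-0.06, 0, -0.06, 0, 0, 0, -1]]
  ]
}}

```text
time: 34.98
tcp_pos: [0.4512, 0.3597, 0.3118]
ee_rot: [-179.8, -0.1, 12.5]
wrist_force: [0.5, -0.1, -0.8]
grip_width: 0.0855
```

```bash
python3 st.py; python3 -c "
from h import *
w=cam('wrist','w25.png');c=cam('scene','s25.png');t=cam('top','t25.png')
cv2.imwrite('pics/s25z.png',cv2.resize(c['color'][120:345,210:460,::-1],None,fx=2.6,fy=2.6,interpolation=cv2.INTER_CUBIC))
import pickle;pickle.dump((w,c),open('w25.pkl','wb'))"
```

```text
34.98 tcp [0.4512 0.3597 0.3118] yaw 12.51 F tool [0.51 0.22 0.82] M tool [-0.006  0.028 -0.019] slot [-46.32 274.42]
```

View pics/s25z.png

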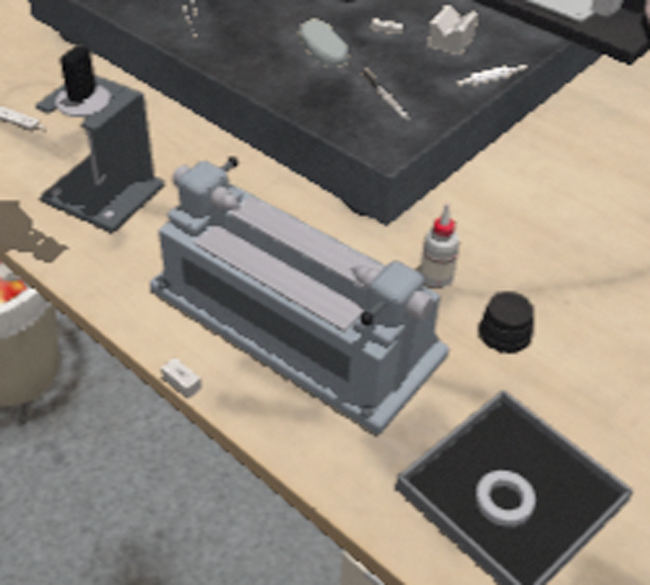

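View pics/w25.png

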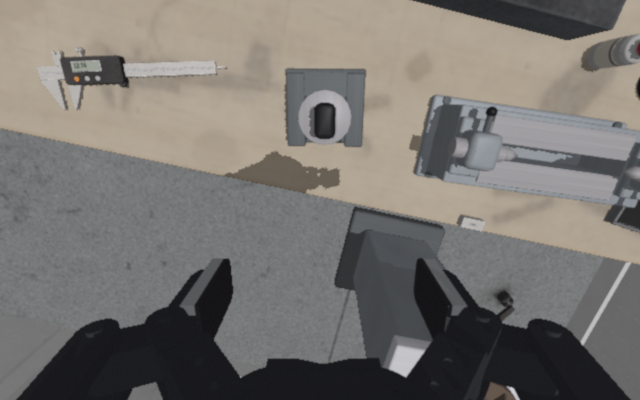

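The scene shows the ring flat in the tray at zoom (505,497) and the hook upright in the rack. The wrist view has the flange centred on the slot at (324,118), and the bystanders look unmoved. One number check, then I'll hand in.

```bash
python3 -c "
from h import *
w=cam('wrist');c=cam('scene')
print('ring',onz(c,210+505/2.6,120+495/2.6,.017),'flange',onz(w,324,117,.131),arm.sense()['qvel'].round(2))
a=cv2.imread('pics/scene0.png').astype(int);b=cv2.imread('pics/s25.png').astype(int)
d=np.abs(a-b).max(2)
for n,(u0,v0,u1,v1) in dict(bottle=(370,195,388,232),lens=(392,228,418,258),block=(270,256,290,274)).items(): print(n,d[v0:v1,u0:u1].mean(),(d[v0:v1,u0:u1]>40).sum())
arm.finish_job()
print(arm.sense()['time'])
"
```

```text
ring [ 0.4919 -0.1538  0.017 ] flange [0.5106 0.3702 0.131 ] [ 0.13  0.15  0.03 -0.11  0.    0.12 -0.18]
bottle 2.7972972972972974 1
lens 2.6794871794871793 0
block 2.5194444444444444 0
the job is handed in; nothing more can be done
the job is handed in; nothing more can be done
```

The ring is out of the slot and lying flat in the grey tray, and the hook is back upright in its rack. The job was handed in at about 35 s of the 72 s allowed, with no verdict reported.

- **Finding the wire's end:** I felt for it against the rack's slot side and then against the +x wall of the bed slot. It is about 2.5 mm off along the hook's +y.
- **Lifting the ring:** I slid the wire along the slot beside the ring, twisted the foot 90° into the bore and lifted. The scene picture and about 1 N more on the wrist both showed the ring hanging on the hook, raised well above the bed. The fingers never came near it.
- **Laying it down:** I stood the ring on the lining and tipped it over the foot. It came off the foot's end partway and dropped the last part by itself, instead of being supported all the way down.
- **Forces:** Readings during wire contact with the bed and ring stayed at roughly 1 to 2 N. They are noisy and were only taken between moves. One reading, just before the lift, showed about 1.5 N against the ring that I could not explain. It faded when I backed off 1 mm.

**Last checks:**

| Item | Measured | Should be |
|---|---|---|
| Ring centre (x, y) | (0.492, −0.154) m, about 16 mm from the tray's middle | within 50 mm |
| Hook flange (x, y) | (0.511, 0.370) m, about 1.5 mm from the measured rack origin | within 15 mm |
| Bottle, lens, gauge block | picture unchanged from the start | unmoved |
| Gripper | open and clear of everything | touching nothing |

No final check failed.

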